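# Set a boater mould in the hat press

### The job

Set the loose aluminium hat mould up in the press: push it along the steel bed until its base plate is right up against all three stop pins, the two at the back and the one at the side. Then push the handle of the swing clamp round as far as it goes, so that the clamp's foot lies over the base plate. The mould is to slide flat on the bed and never be lifted or tipped, and the other things on the bed and the bench stay where they are.

Things in the scene. Friction and masses are not known exactly. Their poses are not given: they have to be found in the camera images.
- bed: Flat dark steel bed of a green hat press, fixed, its top 30 mm above the bench. Origin: on the bench, 30 mm under the bed's top, straight below where the mould's centre belongs; x to the bed's back (away from the robot), y left, z up. Bed top: x -210 to 170, y -170 to 280 mm. Tall column (92 mm across) at x 205, y 250; press head 270 mm across at x 110, y 570, 182 mm up.
- back_pin_left (a point): Centre of the top of the left back stop pin: a fixed steel pin 14 mm across, 20 mm high above the bed's top; in the bed's frame at x 99.5, y 55 mm.
- back_pin_right (a point): The same of the right back stop pin, in the bed's frame at x 99.5, y -55 mm.
- side_pin (a point): The same of the side stop pin, on the right of the mould's place, in the bed's frame at x 10, y -119.5 mm.
- mould: Loose aluminium hat mould, 0.7 to 1 kg: base plate 185 (its x) by 225 (its y) by 18 mm, with a flat-topped oval crown 162 (x) by 192 mm (y) up to 90 mm above the underside. Origin: centre of the underside; z up. It starts in front and to the left of its place, turned up to 15 degrees. Home: origin 30 mm straight above the bed's, axes along the bed's. About 3 to 7 N slides it.
- clamp (a joint): Swing clamp right of the mould's place; radians. At 0 its handle points to the bed's -x and its foot (opposite) to +x; it grows anticlockwise seen from above, the handle swinging out to the right, to a stop at 1.571: handle to -y, foot to +y over the base plate of a mould that is home. Starts at 0 to 0.35; stays where left; 1 to 2 N at the grip moves it.
- clamp_pivot (a point): On the clamp's vertical pivot line, 28 mm above the bed's top; in the bed's frame at x 55, y -165 mm. The post is 28 mm across. The foot is a flat bar 85 mm long from here, 18 mm wide, 20 to 28 mm above the bed's top.
- clamp_grip (a point): Centre of the upright black grip near the end of the clamp's handle: a vertical cylinder 18 mm across and 45 mm high, its middle 50 mm above the bed's top, 100 mm from the pivot line. The handle under it is a flat bar 14 mm wide, 20 to 28 mm above the bed's top.
- wax_tin: Round flat tin of mould wax, 55 mm across, 28 mm high, standing on the front right corner of the bed; leave it. Origin: centre of its underside.
- hex_key: L-shaped steel hex key, 100 mm by 35 mm, 8 mm thick, lying on the bed behind the back pins; leave it. Origin: the middle of the long leg's underside.
- spray_bottle: Spray bottle with a blue and white trigger head, 68 mm across, 203 mm high, standing on the bench to the right; leave it. Origin: centre of its underside.
- scissors: Scissors with black handles, 210 mm long, lying on the bench to the right; leave them. Origin: at the pivot, underside.
- ribbon_reel: Reel of dark hat ribbon with card flanges, 90 mm across, 26 mm high, lying flat on the bench to the right; leave it. Origin: centre of its underside.
- brush: Flat paint brush with a wooden handle, lying on the bench to the left; leave it. Origin: its underside.
- pencil: Flat carpenter's pencil, 175 mm long, 8 mm thick, lying on the bench to the left; leave it. Origin: its middle, underside.

How it is judged:
By the outcome, as a careful person would: the job done as asked, in the order asked, and still so for the second after the job is handed in, with the robot touching nothing.
It also fails if it takes over 72 s, if anything falls off the work surface, if the arm or the gripper's body presses on something with over 40 N, if the wrist force passes 120 N, or if a joint passes its speed limit or range.

### The arm

A 6-joint arm with a two-finger parallel gripper is mounted at the origin on the work surface. World frame = base frame: x ahead of the robot, y to its left, z up, the work surface at z = 0. Lengths are in mm, angles in rad, forces in N, time in s.
With the tool pointing down it reaches from about 400 to 925 mm from the base axis. Payload 12.5 kg.
Tool frame: the origin (TCP) lies at the centre of the arm's flange, where the gripper is bolted on; the fingertips stand 190 mm ahead of it and the grasp point (between the pads) lies 171 mm ahead of it; z points along the fingers, y is the direction in which the jaws open and shut (so a half turn about z gives the same grasp; the last joint's range is limited). The gripper opens to 95 mm and grips with 3 to 60 N. Pads are 20 mm wide; open, the fingers measure 119 mm over their backs; the gripper's body (75 mm by 180 mm) begins 59 mm behind the grasp point.
Start: joints at [1.138, 0.491, 1.559, -0, 1.092, -0.106], TCP at [200.61, 591.929, 404.761] pointing down, gripper open.
Joint ranges: [-3.1, 3.1], [-0.84, 2.19], [0.05, 2.79], [-1.13, 4.28], [0.06, 2.93], [-2.69, 2.69]. Speed limits (rad/s): [2.22, 2.22, 2.79, 3.14, 3.14, 3.14].

### API

Orientations are given as [roll, pitch, yaw] about the fixed x, y, z axes, in that order (R = Rz(yaw) Ry(pitch) Rx(roll)).
In Python, from cell import env gives the robot as it stands.
- The arm moves only by the shell command python3 -m pendant 'ROWS'. ROWS is JSON, a list of rows, each an object of numbers: "x", "y", "z": the shift along the tool's x, y, z in units of 150 mm (1.0 is 150 mm); "rx", "ry", "rz": the turn, a rotation vector about the tool's x, y, z in units of 45 degrees (1.0 is 45 degrees); "jaw": the opening, from 0 (shut) to 1 (fully open). In form: [{"x": .., "y": .., "z": .., "rx": .., "ry": .., "rz": .., "jaw": ..}, ...]. A call has 1 to 10 rows; each row is the pose to reach, as a shift and turn from the pose commanded when the call began, along the tool's axes at that moment; what a row does not reach only later rows make up. A row lasts 1/8 s, in which the tool goes at most 62.5 mm and 10.7 degrees, less where a joint would pass 70% of its speed; a pose out of reach is approached as far as the arm can. A call with a number of a shift or a turn outside -1 to 1 is refused whole. A call with a gripper value outside its range is refused whole. The fingers move at their own pace and stop on an object; the grip force is fixed at half the most. Time passes only in rows, so rows that repeat a pose let the fingers close. It gives the time, the measured TCP pose, the force and the opening at its end, in the units of the state.
- env.state(): the state, without advancing time (a new reading comes with each control period).
- env.read_camera(name): name is "scene" or "side" or "wrist"; returns a dict with "img" (384x512x3 uint8, red, green, blue), "fx", "fy", "cx", "cy" (pixels), "rvec" (rotation vector, rad) and "tvec" (3), from world to camera coordinates, as OpenCV has them. Camera axes: x right, y down, z forward; pixel columns grow to the right and rows downward; lengths in mm; the calibration is good to about 2 mm. A picture is of the moment at which its call begins. There is no depth.
- env.job_done(): hands the job in, once; it reports no verdict.
The state is a dict: "t": time; "joints": joint angles; "qvel": joint speeds; "tau": joint torques, N m; "eef_pos": TCP position; "tcp_rot": TCP orientation; "ft_force": force on the tool from outside, world axes, zero at the start; "moment": the same for the moment, N m; "opening": opening from 0.0 (shut) to 1.0 (fully open).
Only numpy, scipy, OpenCV 4.12 (cv2) and the standard library are available. Lean on these libraries where they do the work, as an engineer would, in place of code of your own. Each camera call takes 0.05 s, during which the arm holds its last target.

## Working session

There is one attempt and no reset: what is moved stays moved. The work goes in short steps, Python scripts to look and compute and a shell command to move; the robot and the scene stay as the last step left them, time stands still between calls to the robot, and variables do not carry over. Pictures are saved under pics/ and viewed, and the job is handed in when it is done.

```bash
ls; mkdir -p pics
python3 - <<'E'
from cell import env
import cv2
print(env.state())
for n in ("scene","side","wrist"):
    c=env.read_camera(n); cv2.imwrite(f"pics/a_{n}.png",cv2.cvtColor(c["img"],cv2.COLOR_RGB2BGR))
    print(n,c["fx"],c["cx"],c["cy"],c["rvec"],c["tvec"])
E
```

```text
pics
{'t': 0.0, 'joints': array([ 1.13836332e+00,  4.91552913e-01,  1.55945900e+00, -1.47635719e-07,
        1.09168396e+00, -1.05584905e-01]), 'qvel': array([ 0.00077406, -0.00163781,  0.00186985,  0.00197635,  0.00037512,
        0.00031459]), 'tau': array([ 1.82947997e-04, -6.12648368e+01, -2.58179265e+01,  6.92499080e-02,
        4.82226012e-02, -4.19816092e-05]), 'eef_pos': array([200.61661951, 591.88930537, 404.16246962]), 'tcp_rot': array([-3.14049557e+00, -1.16136413e-04,  2.81474456e+00]), 'ft_force': array([-0.36793248,  0.34091961,  0.28631098]), 'moment': array([ 0.00843656, -0.0228131 , -0.01522185]), 'opening': 0.9995726299185045}
scene 401.13705420745515 258.1981585775204 194.9864656576336 [ 2.03394606  1.22756441 -0.53419973] [-220.60501366 -278.7927431  1578.99234169]
side 359.8293224722261 253.98494134980953 194.08903978658975 [ 0.27129626 -2.65399181  1.48168302] [ 527.13793375  131.50166466 1287.97180972]
wrist 319.77391819731497 254.58951889505613 195.42427674035292 [-2.34590334 -1.68411394 -0.25100283] [-624.85381402  -34.13990153  391.6904994 ]
```

View pics/a_scene.png

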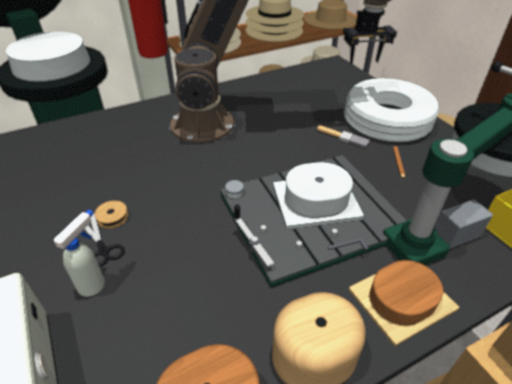

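View pics/a_side.png

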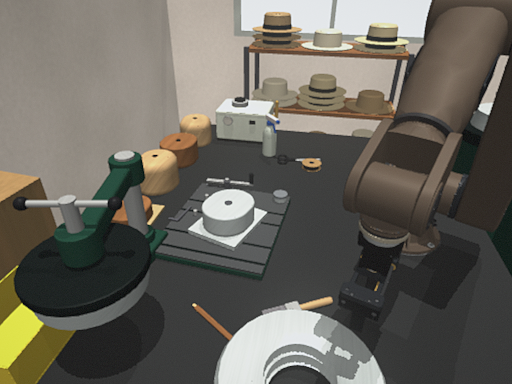

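View pics/a_wrist.png

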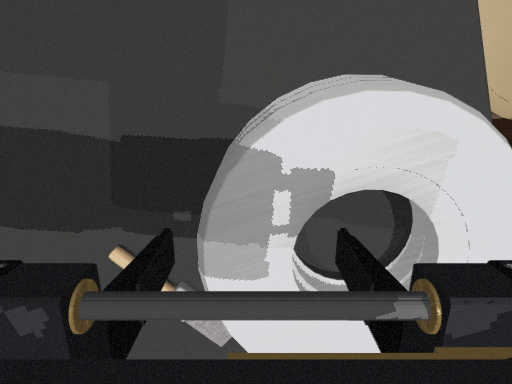

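The scene view shows the bed around px (310,215), the mould at (318,195), the clamp at (250,238), the tin at (234,188) and the pins at about (242,228), (297,243) and (352,228). I'll enlarge it for exact readings.

Run:
```python
import cv2
a=cv2.imread("pics/a_scene.png"); cv2.imwrite("pics/c_scene.png",cv2.resize(a[150:290,210:410],None,fx=4,fy=4,interpolation=cv2.INTER_CUBIC))
a=cv2.imread("pics/a_side.png"); cv2.imwrite("pics/c_side.png",cv2.resize(a[165:285,145:305],None,fx=5,fy=5,interpolation=cv2.INTER_CUBIC))
```

```text
(no output)
```

View pics/c_scene.png

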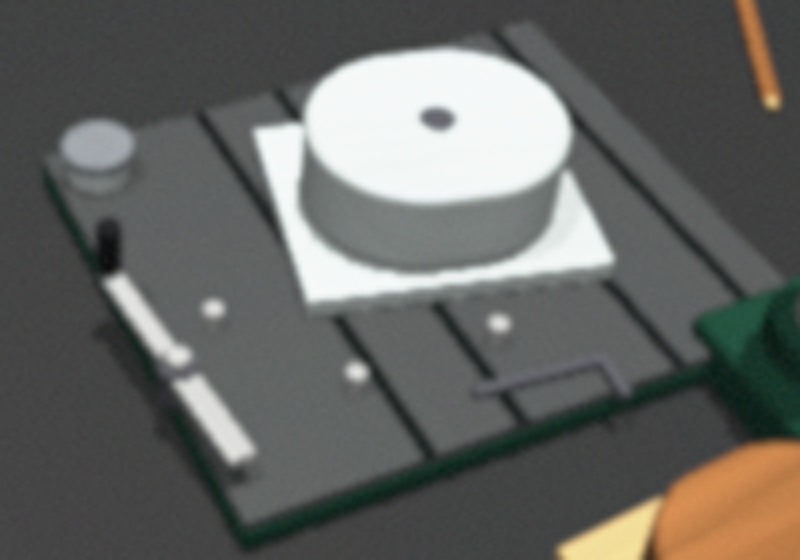

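View pics/c_side.png

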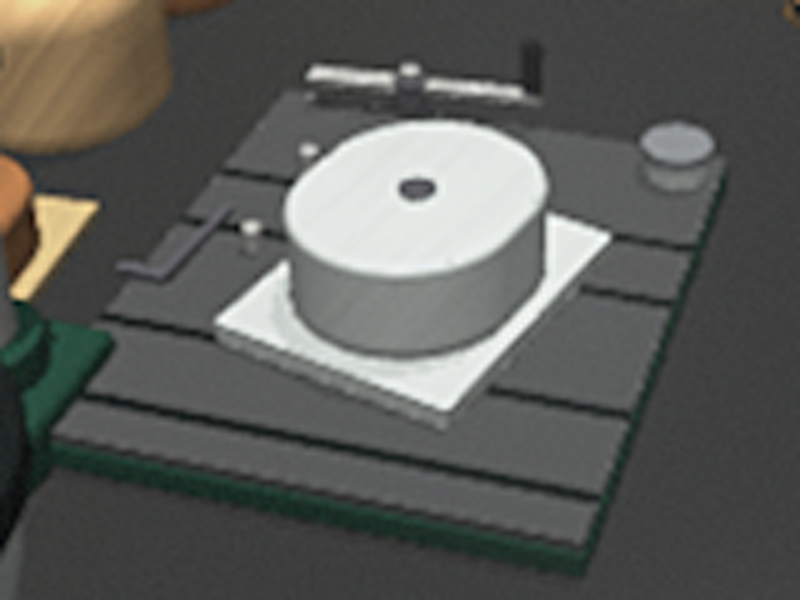

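```bash
cat > h.py <<'E'
import numpy as np, cv2
from scipy.optimize import least_squares
from cell import env
SC=lambda u,v,o=(210,150),f=4:((u+.5)/f-.5+o[0],(v+.5)/f-.5+o[1])
def proj(c,P):
    return cv2.projectPoints(np.array(P,float).reshape(-1,3),c["rvec"],c["tvec"],np.array([[c["fx"],0,c["cx"]],[0,c["fy"],c["cy"]],[0,0,1]]),None)[0].reshape(-1,2)
def w(p,P):
    c,s=np.cos(p[2]),np.sin(p[2]); P=np.array(P,float)
    return np.c_[p[0]+c*P[:,0]-s*P[:,1],p[1]+s*P[:,0]+c*P[:,1],P[:,2]]
def fit(obs,p0):  # obs: list of (cam, pts Nx3, px Nx2)
    f=lambda p:np.concatenate([(proj(c,w(p,P))-np.array(U)).ravel() for c,P,U in obs])
    r=least_squares(f,p0,loss="soft_l1"); return r.x,r.fun.reshape(-1,2)
E
python3 - <<'E'
from h import *
a=env.read_camera("scene"); b=env.read_camera("side")
A=lambda *l:[SC(*p) for p in l]; B=lambda *l:[SC(*p,o=(145,165),f=5) for p in l]
bed,r=fit([(a,[(10,-119.5,50),(99.5,-55,50),(99.5,55,50),(55,-165,62),(170,-170,30),(-210,-170,30)],A((214,305),(357,370),(499,321),(177,353),(245,532),(45,165))),
 (b,[(99.5,-55,50),(99.5,55,50),(-210,280,30),(-210,-170,30)],B((309,150),(251,226),(588,545),(724,168)))],[650,0,0])
print("bed",bed,np.round(r,1).tolist())
X,Y=92.5,112.5
m,r=fit([(a,[(X,-Y,48),(X,Y,48),(-X,-Y,48),(0,0,120)],A((308,300),(612,260),(256,128),(437,118))),
 (b,[(X,Y,48),(-X,Y,48),(-X,-Y,48),(0,0,120)],B((217,325),(445,412),(611,238),(417,188)))],[600,50,.2])
print("mould",m,np.round(r,1).tolist())
c,s=np.cos(bed[2]),np.sin(bed[2]); d=m[:2]-bed[:2]
print("mould in bed",c*d[0]+s*d[1],-s*d[0]+c*d[1],np.degrees(m[2]-bed[2]))
# grip
for th in (0,.1,.2,.3):
    P=[(55-100*np.cos(th),-165-100*np.sin(th),102.5),(55+85*np.cos(th),-165+85*np.sin(th),58)]
    print(th,proj(a,w(bed,P)).round(1).tolist(),proj(b,w(bed,P)).round(1).tolist())
print(A((107,225),(243,455)),B((532,45),(310,73)))
E
```

```text
bed [ 6.33796640e+02  4.89734531e+01 -7.56124779e-02] [[0.1, 0.5], [0.2, -0.1], [0.3, 0.0], [0.6, 1.9], [-0.0, -1.6], [-1.2, -2.8], [-0.0, -0.2], [0.0, -0.0], [-0.5, -0.2], [1.1, -2.4]]
mould [ 6.02686203e+02  1.27409533e+02 -3.15391688e-01] [[-0.0, -0.5], [0.8, -0.1], [-0.2, -0.1], [0.2, -0.2], [-0.7, -1.0], [0.3, -0.5], [0.3, -0.7], [0.0, 0.2]]
mould in bed -36.94664308917825 75.86187100857062 -13.738336762757477
0 [[240.1, 204.5], [267.9, 264.6]] [[250.2, 174.6], [207.2, 177.9]]
0.1 [[236.7, 205.6], [270.9, 263.4]] [[250.8, 173.4], [206.6, 178.9]]
0.2 [[233.5, 207.0], [273.7, 261.9]] [[251.1, 172.2], [206.1, 179.9]]
0.3 [[230.5, 208.6], [276.3, 260.3]] [[251.2, 171.0], [205.8, 180.9]]
[(236.375, 205.875), (270.375, 263.375)] [(251.0, 173.6), (206.6, 179.2)]
```

The scene and side fits agree. In the bed frame the mould is at (-37, 76) mm and turned -13.7°, and the clamp is at about 0.1 rad. My plan is a tilted tool with open jaws, giving two contacts low on the plate edge. I'll push from the left first, then from the front, then nudge the mould home and swing the clamp.

```bash
cat >> h.py <<'E'
from scipy.spatial.transform import Rotation as Rn
BED=np.array([633.8,48.97,-.0756])
def state():
    s=env.state(); return np.array(s["eef_pos"]),Rn.from_euler("xyz",s["tcp_rot"]),s
def pose(tip,xdir_deg,tilt):
    """tip (bed x,y; world z) -> TCP; tool x axis horizontally along bed angle xdir_deg; tilt>0: tip leads toward -tool x, <0 toward +x"""
    R=Rn.from_euler("xyz",[np.pi,0,BED[2]+np.radians(xdir_deg)])*Rn.from_euler("y",-np.radians(tilt))
    T=w(BED,[tip])[0]; return T-190*R.as_matrix()[:,2],R
def delta(tip,xd,tilt):
    p,R=pose(tip,xd,tilt); c,Rc,s=state()
    d=Rc.inv().apply(p-c)/150; r=np.degrees((Rc.inv()*R).as_rotvec())/45
    print("shift",d.round(3),"turn",r.round(3),"tcp target",p.round(0))
def tip():
    c,R,s=state(); T=c+190*R.as_matrix()[:,2]; cc,ss=np.cos(BED[2]),np.sin(BED[2]); d=T[:2]-BED[:2]
    print("t %.2f tip bed (%.1f %.1f) z %.1f"%(s["t"],cc*d[0]+ss*d[1],-ss*d[0]+cc*d[1],T[2]),"F",s["ft_force"].round(1),"open %.2f"%s["opening"],"q",s["joints"].round(2),"zdir",R.as_matrix()[:,2].round(3))
E
python3 -c "
from h import *
delta((-30,250,180),90,15);tip()"
```

```text
shift [-3.208 -0.619  0.273] turn [ 0.219 -0.283  1.67 ] tcp target [626. 350. 364.]
t 0.25 tip bed (-473.0 508.6) z 214.5 F [-0.6 -0.5 -0.1] open 1.00 q [ 1.14  0.49  1.56  0.    1.09 -0.11] zdir [-0. -0. -1.]
```

```bash
python3 -m pendant '[{"x":-0.25,"y":-0.05,"rz":0.2},{"x":-0.6,"y":-0.11,"rz":0.4},{"x":-1,"y":-0.19,"rz":0.6},{"x":-1,"y":-0.19,"rz":0.8}]'; python3 -c "
from h import *
delta((-30,250,180),90,15);tip()"
```

```text
shift [-3.208 -0.619  0.273] turn [ 0.219 -0.283  1.67 ] tcp target [626. 350. 364.]
t 0.25 tip bed (-473.0 508.6) z 214.5 F [-0.6 -0.5 -0.1] open 1.00 q [ 1.14  0.49  1.56  0.    1.09 -0.11] zdir [-0. -0. -1.]invalid input
```

```bash
python3 -m pendant '[{"x":-0.25,"y":-0.05,"z":0,"rx":0,"ry":0,"rz":0.2,"jaw":1},{"x":-0.6,"y":-0.11,"z":0,"rx":0,"ry":0,"rz":0.4,"jaw":1},{"x":-1,"y":-0.19,"z":0,"rx":0,"ry":0,"rz":0.6,"jaw":1},{"x":-1,"y":-0.19,"z":0,"rx":0,"ry":0,"rz":0.8,"jaw":1}]'; python3 -c "
from h import *
delta((-30,250,180),90,15);tip()"
```

```text
t: 0.75
eef_pos: [336.7, 514.9, 404.6]
tcp_rot: [3.141, 0.0, 2.177]
ft_force: [-0.5, -0.3, -0.4]
opening: 0.996
shift [-2.006  0.96   0.275] turn [ 0.114 -0.32   0.863] tcp target [626. 350. 364.]
t 0.75 tip bed (-331.4 442.1) z 214.6 F [-0.5 -0.3 -0.4] open 1.00 q [ 0.88  0.48  1.58 -0.    1.08  0.28] zdir [ 0. -0. -1.]
```

```bash
python3 -m pendant '[{"x":-0.35,"y":0.15,"z":0,"rx":0,"ry":0,"rz":0.2,"jaw":1},{"x":-0.7,"y":0.32,"z":0,"rx":0,"ry":0,"rz":0.4,"jaw":1},{"x":-1,"y":0.48,"z":0,"rx":0,"ry":0,"rz":0.65,"jaw":1},{"x":-1,"y":0.48,"z":0,"rx":0,"ry":0,"rz":0.85,"jaw":1}]'; python3 -c "
from h import *
delta((-30,250,180),90,15);tip()"
```

```text
t: 1.25
eef_pos: [481.8, 434.0, 404.2]
tcp_rot: [3.141, 0.0, 1.509]
ft_force: [-0.7, 0.4, 0.0]
opening: 1.001
shift [-0.502  0.997  0.272] turn [ 0.002 -0.333  0.018] tcp target [626. 350. 364.]
t 1.25 tip bed (-180.6 372.4) z 214.2 F [-0.7  0.4  0. ] open 1.00 q [ 0.63  0.53  1.5  -0.    1.12  0.69] zdir [ 0. -0. -1.]
```

```bash
python3 -m pendant '[{"x":-0.15,"y":0.3,"z":0.05,"rx":0,"ry":-0.1,"rz":0.02,"jaw":1},{"x":-0.35,"y":0.65,"z":0.15,"rx":0,"ry":-0.25,"rz":0.02,"jaw":1},{"x":-0.5,"y":1.0,"z":0.27,"rx":0,"ry":-0.333,"rz":0.018,"jaw":1},{"x":-0.5,"y":1.0,"z":0.27,"rx":0,"ry":-0.333,"rz":0.018,"jaw":1}]'
python3 - <<'E'
from h import *
tip();delta((-30,245,37.5),90,15)
for n in ("scene","wrist"):
    c=env.read_camera(n); cv2.imwrite(f"pics/b_{n}.png",cv2.cvtColor(c["img"],cv2.COLOR_RGB2BGR))
E
```

```text
t: 1.75
eef_pos: [627.6, 350.9, 361.5]
tcp_rot: [-3.141, 0.264, 1.501]
ft_force: [-0.9, 0.5, -0.4]
opening: 0.996
t 1.75 tip bed (-28.8 251.0) z 178.0 F [-0.9  0.5 -0.4] open 1.00 q [ 0.44  0.69  1.31 -0.24  1.28  0.6 ] zdir [-0.019 -0.26  -0.965]
shift [ 0.203 -0.006  0.915] turn [0.001 0.003 0.008] tcp target [626. 345. 221.]
```

View pics/b_wrist.png

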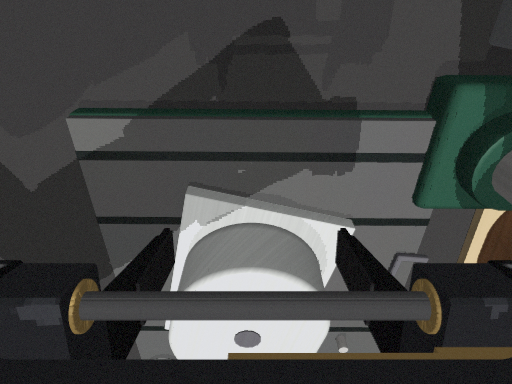

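View pics/b_scene.png

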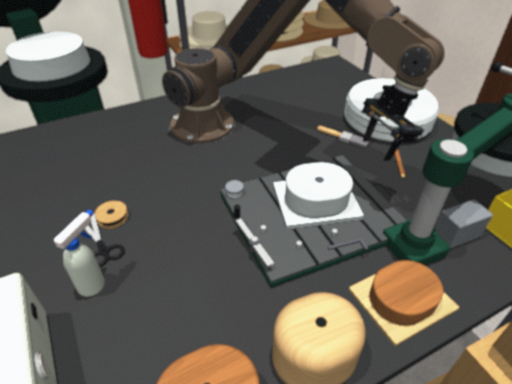

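The wrist view shows the mould's left edge running from (190,188) to (352,222), with the fingers to its left. The tips are 40 mm clear, so I'm descending.

```bash
python3 -m pendant '[{"x":0.08,"y":0,"z":0.35,"rx":0,"ry":0,"rz":0,"jaw":1},{"x":0.16,"y":0,"z":0.7,"rx":0,"ry":0,"rz":0,"jaw":1},{"x":0.2,"y":-0.006,"z":0.9,"rx":0,"ry":0,"rz":0.008,"jaw":1},{"x":0.2,"y":-0.006,"z":0.915,"rx":0,"ry":0,"rz":0.008,"jaw":1},{"x":0.2,"y":-0.006,"z":0.915,"rx":0,"ry":0,"rz":0.008,"jaw":1}]'
python3 - <<'E'
from h import *
tip();delta((-30,225,37.5),90,15);delta((-30,180,37.5),90,15);delta((-30,127,37.5),90,15)
E
```

```text
t: 2.48
eef_pos: [623.6, 347.6, 225.8]
tcp_rot: [3.136, 0.26, 1.498]
ft_force: [-0.5, 0.1, 0.3]
opening: 1.001
t 2.48 tip bed (-31.5 248.1) z 42.2 F [-0.5  0.1  0.3] open 1.00 q [ 0.44  0.82  1.43 -0.27  1.03  0.67] zdir [-0.013 -0.257 -0.966]
shift [-0.139  0.017  0.07 ] turn [ 0.008 -0.002  0.004] tcp target [625. 325. 221.]
shift [-0.429  0.016  0.147] turn [ 0.008 -0.002  0.004] tcp target [621. 280. 221.]
shift [-0.77   0.014  0.238] turn [ 0.008 -0.002  0.004] tcp target [617. 227. 221.]
```

```bash
python3 -m pendant '[{"x":-0.07,"y":0.016,"z":0.05,"rx":0,"ry":0,"rz":0,"jaw":1},{"x":-0.14,"y":0.016,"z":0.07,"rx":0,"ry":0,"rz":0,"jaw":1},{"x":-0.18,"y":0.016,"z":0.081,"rx":0,"ry":0,"rz":0,"jaw":1},{"x":-0.22,"y":0.016,"z":0.092,"rx":0,"ry":0,"rz":0,"jaw":1},{"x":-0.26,"y":0.016,"z":0.102,"rx":0,"ry":0,"rz":0,"jaw":1},{"x":-0.3,"y":0.016,"z":0.113,"rx":0,"ry":0,"rz":0,"jaw":1},{"x":-0.34,"y":0.016,"z":0.124,"rx":0,"ry":0,"rz":0,"jaw":1},{"x":-0.38,"y":0.016,"z":0.134,"rx":0,"ry":0,"rz":0,"jaw":1}]'
python3 - <<'E'
from h import *
tip();delta((-30,126,37.5),90,15)
for n in ("scene","side"):
    c=env.read_camera(n); i=cv2.cvtColor(c["img"],cv2.COLOR_RGB2BGR); i=i[150:290,210:410] if n=="scene" else i[165:285,145:305]
    cv2.imwrite(f"pics/d_{n}.png",cv2.resize(i,None,fx=4,fy=4,interpolation=cv2.INTER_CUBIC))
E
```

```text
t: 3.48
eef_pos: [621.7, 287.0, 219.6]
tcp_rot: [3.137, 0.259, 1.497]
ft_force: [-1.1, 6.4, 0.2]
opening: 1.001
t 3.48 tip bed (-29.1 187.7) z 36.0 F [-1.1  6.4  0.2] open 1.00 q [ 0.36  0.79  1.52 -0.29  0.96  0.62] zdir [-0.015 -0.256 -0.967]
shift [-0.397 -0.001  0.096] turn [ 0.006 -0.003  0.002] tcp target [617. 226. 221.]
```

View pics/d_scene.png

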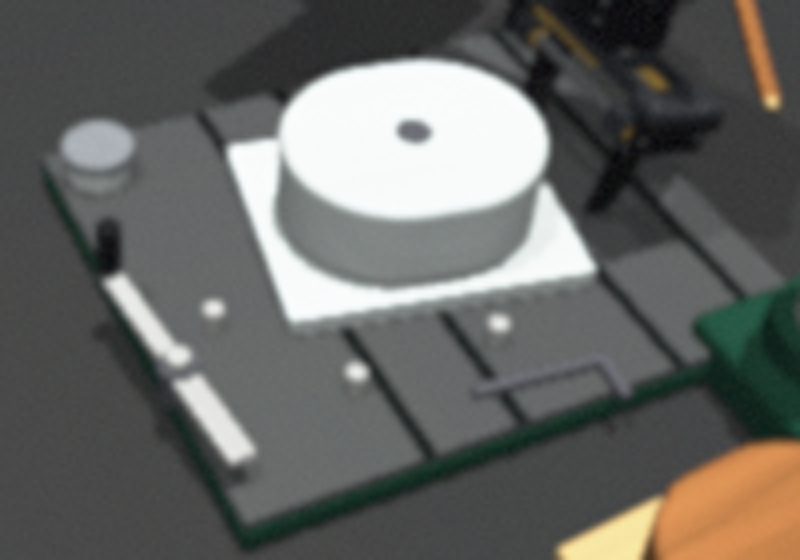

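View pics/d_side.png

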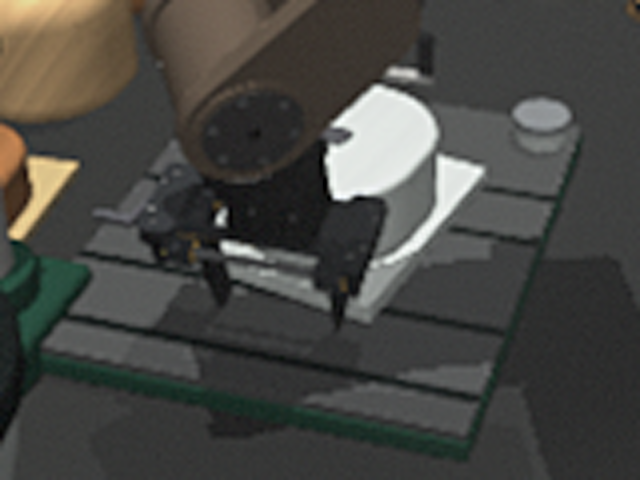

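The front finger is pushing (6.4 N) and the mould slides and turns the right way. The back-left corner at (593,270) is still short of the left pin at (499,322). I'll carry on.

```bash
python3 -m pendant '[{"x":-0.04,"y":0,"z":0.005,"rx":0,"ry":0,"rz":0,"jaw":1},{"x":-0.08,"y":0,"z":0.014,"rx":0,"ry":0,"rz":0,"jaw":1},{"x":-0.12,"y":0,"z":0.023,"rx":0,"ry":0,"rz":0,"jaw":1},{"x":-0.16,"y":0,"z":0.034,"rx":0,"ry":0,"rz":0,"jaw":1},{"x":-0.2,"y":0,"z":0.045,"rx":0,"ry":0,"rz":0,"jaw":1},{"x":-0.24,"y":0,"z":0.056,"rx":0,"ry":0,"rz":0,"jaw":1}]'
python3 - <<'E'
from h import *
tip();delta((-30,126,37.5),90,15)
c=env.read_camera("scene"); i=cv2.cvtColor(c["img"],cv2.COLOR_RGB2BGR)[150:290,210:410]
cv2.imwrite("pics/e_scene.png",cv2.resize(i,None,fx=4,fy=4,interpolation=cv2.INTER_CUBIC))
E
```

```text
t: 4.32
eef_pos: [619.2, 249.2, 220.4]
tcp_rot: [3.138, 0.261, 1.498]
ft_force: [-1.4, 5.1, -2.4]
opening: 0.997
t 4.33 tip bed (-28.9 149.5) z 36.9 F [-1.4  5.1 -2.4] open 1.00 q [ 0.31  0.77  1.57 -0.31  0.92  0.59] zdir [-0.015 -0.258 -0.966]
shift [-0.152 -0.002  0.036] turn [ 0.005 -0.001  0.003] tcp target [617. 226. 221.]
```

View pics/e_scene.png

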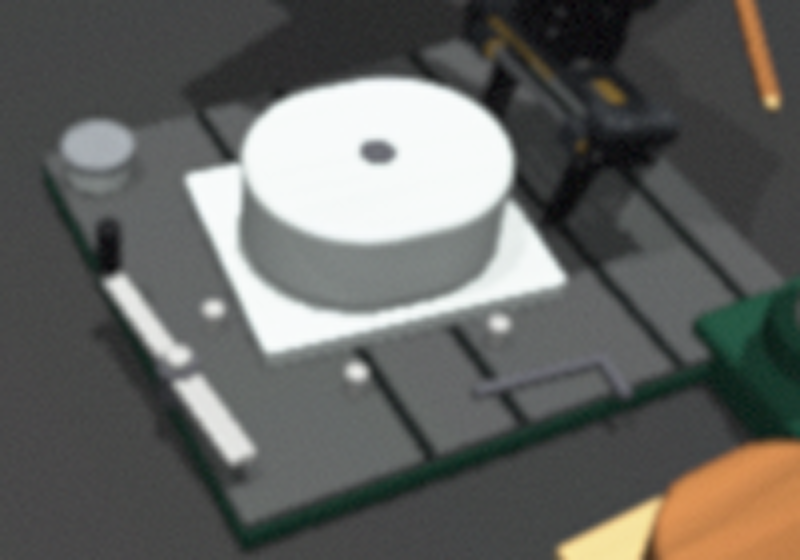

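The corners now read back-right (270,350), back-left (565,276) and front-right (187,178), with the hole at (378,151). Fitting the pose.

```bash
cat >> h.py <<'E'
def mould(br=None,bl=None,fr=None,hole=None,cam="scene"):
    c=env.read_camera(cam); P=[];U=[]
    for k,p in ((br,(92.5,-112.5,48)),(bl,(92.5,112.5,48)),(fr,(-92.5,-112.5,48)),(hole,(0,0,120))):
        if k: P.append(p);U.append(SC(*k))
    m,r=fit([(c,P,U)],[630,60,-.1]); d=m[:2]-BED[:2]; cc,ss=np.cos(BED[2]),np.sin(BED[2])
    print("mould in bed %.1f %.1f deg %.1f"%(cc*d[0]+ss*d[1],-ss*d[0]+cc*d[1],np.degrees(m[2]-BED[2])),r.round(1).tolist())
def homepx():
    c=env.read_camera("scene"); U=proj(c,w(BED,[(92.5,-112.5,48),(92.5,112.5,48),(-92.5,-112.5,48),(0,0,120)]))
    print("home px in crop",((U-[210,150]+.5)*4-.5).round(0).tolist())
E
python3 -c "
from h import *
mould((270,350),(565,276),(187,178),(378,151));homepx()"
```

```text
mould in bed -21.9 19.3 deg -5.2 [[-0.1, 0.3], [0.8, 0.1], [-0.7, -0.6], [0.0, -0.1]]
home px in crop [[275.0, 391.0], [565.0, 292.0], [166.0, 212.0], [368.0, 177.0]]
```

```bash
python3 -m pendant '[{"x":-0.03,"y":0,"z":0.006,"rx":0,"ry":0,"rz":0,"jaw":1},{"x":-0.06,"y":0,"z":0.014,"rx":0,"ry":0,"rz":0,"jaw":1},{"x":-0.08,"y":0,"z":0.02,"rx":0,"ry":0,"rz":0,"jaw":1},{"x":-0.08,"y":0,"z":0.02,"rx":0,"ry":0,"rz":0,"jaw":1}]'
python3 - <<'E'
from h import *
tip();delta((-30,165,37.5),90,15);delta((-30,175,150),90,15)
c=env.read_camera("scene"); i=cv2.cvtColor(c["img"],cv2.COLOR_RGB2BGR)[150:290,210:410]
cv2.imwrite("pics/f_scene.png",cv2.resize(i,None,fx=4,fy=4,interpolation=cv2.INTER_CUBIC))
E
```

```text
t: 4.97
eef_pos: [618.2, 237.2, 220.7]
tcp_rot: [3.138, 0.261, 1.498]
ft_force: [-1.1, 2.5, -0.5]
opening: 0.999
t 4.97 tip bed (-29.0 137.4) z 37.2 F [-1.1  2.5 -0.5] open 1.00 q [ 0.3   0.77  1.59 -0.31  0.91  0.58] zdir [-0.015 -0.258 -0.966]
shift [ 0.178 -0.001 -0.05 ] turn [ 0.005 -0.     0.003] tcp target [620. 265. 221.]
shift [ 0.048  0.002 -0.792] turn [ 0.005 -0.     0.003] tcp target [621. 275. 334.]
```

View pics/f_scene.png

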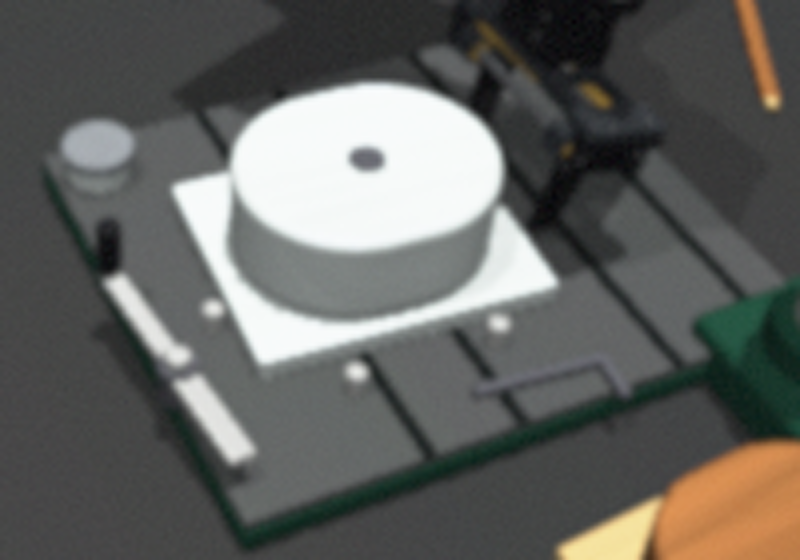

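Now backing out, rising and going round to the front.

```bash
python3 -m pendant '[{"x":0.12,"y":0,"z":-0.04,"rx":0,"ry":0,"rz":0,"jaw":1},{"x":0.18,"y":0,"z":-0.2,"rx":0,"ry":0,"rz":0,"jaw":1},{"x":0.15,"y":0,"z":-0.5,"rx":0,"ry":0,"rz":0,"jaw":1},{"x":0.05,"y":0,"z":-0.85,"rx":0,"ry":0,"rz":0,"jaw":1},{"x":0.05,"y":0,"z":-0.9,"rx":0,"ry":0.333,"rz":0,"jaw":1},{"x":0.05,"y":0,"z":-0.9,"rx":0,"ry":0.333,"rz":0,"jaw":1}]'
python3 - <<'E'
from h import *
mould((262,362),(557,283),(173,187),(367,158))
tip();delta((-150,10,170),180,0)
E
```

```text
t: 5.78
eef_pos: [620.9, 280.4, 351.0]
tcp_rot: [3.135, -0.005, 1.5]
ft_force: [-0.3, -0.3, -0.8]
opening: 0.998
mould in bed -17.4 8.2 deg -4.0 [[-0.2, 0.2], [0.5, -0.1], [-0.3, -0.3], [0.0, 0.1]]
t 5.83 tip bed (-29.4 230.7) z 160.2 F [ 0.9 -0.4 -1. ] open 1.00 q [0.33 0.62 1.47 0.   1.04 0.4 ] zdir [ 0.006  0.006 -1.   ]
shift [-1.459 -0.804 -0.079] turn [ 1.100e-02 -1.000e-03 -1.994e+00] tcp target [485.  70. 360.]
```

```bash
python3 -m pendant '[{"x":-0.2,"y":-0.15,"z":-0.07,"rx":0,"ry":0,"rz":-0.2,"jaw":1},{"x":-0.5,"y":-0.3,"z":-0.07,"rx":0,"ry":0,"rz":-0.4,"jaw":1},{"x":-0.8,"y":-0.5,"z":-0.07,"rx":0,"ry":0,"rz":-0.6,"jaw":1},{"x":-1,"y":-0.7,"z":-0.07,"rx":0,"ry":0,"rz":-0.8,"jaw":1},{"x":-1,"y":-0.8,"z":-0.07,"rx":0,"ry":0,"rz":-1,"jaw":1}]'
python3 - <<'E'
from h import *
tip();delta((-155,2,170),180,15)
E
```

```text
t: 6.45
eef_pos: [489.3, 137.5, 359.5]
tcp_rot: [3.141, 0.003, 2.289]
ft_force: [0.2, 0.9, -0.3]
opening: 1.001
t 6.45 tip bed (-150.3 77.0) z 169.5 F [ 0.2  0.9 -0.3] open 1.00 q [ 0.14  0.38  1.89 -0.    0.86 -0.57] zdir [ 0.003 -0.002 -1.   ]
shift [-0.098 -0.608  0.04 ] turn [-0.13  -0.312 -0.984] tcp target [430.  66. 354.]
```

```bash
python3 -m pendant '[{"x":-0.05,"y":-0.2,"z":0,"rx":0,"ry":0,"rz":-0.2,"jaw":1},{"x":-0.1,"y":-0.4,"z":0,"rx":0,"ry":0,"rz":-0.4,"jaw":1},{"x":-0.1,"y":-0.6,"z":0,"rx":0,"ry":0,"rz":-0.6,"jaw":1},{"x":-0.1,"y":-0.6,"z":0.02,"rx":-0.06,"ry":-0.15,"rz":-0.8,"jaw":1},{"x":-0.098,"y":-0.608,"z":0.04,"rx":-0.13,"ry":-0.312,"rz":-0.984,"jaw":1},{"x":-0.098,"y":-0.608,"z":0.04,"rx":-0.13,"ry":-0.312,"rz":-0.984,"jaw":1}]'
python3 - <<'E'
from h import *
tip();delta((-150,2,37.5),180,15)
E
```

```text
t: 7.2
eef_pos: [431.1, 68.0, 353.1]
tcp_rot: [3.141, 0.262, 3.063]
ft_force: [-0.1, 0.6, 0.3]
opening: 1.001
t 7.20 tip bed (-154.4 3.7) z 169.5 F [-0.1  0.6  0.3] open 1.00 q [ 0.01  0.28  2.11 -0.05  0.49 -1.45] zdir [ 0.258 -0.019 -0.966]
shift [ 0.199 -0.012  0.858] turn [ 0.    -0.    -0.004] tcp target [435.  66. 221.]
```

```bash
python3 -m pendant '[{"x":0.08,"y":-0.012,"z":0.35,"rx":0,"ry":0,"rz":0,"jaw":1},{"x":0.16,"y":-0.012,"z":0.65,"rx":0,"ry":0,"rz":0,"jaw":1},{"x":0.2,"y":-0.012,"z":0.84,"rx":0,"ry":0,"rz":0,"jaw":1},{"x":0.2,"y":-0.012,"z":0.84,"rx":0,"ry":0,"rz":0,"jaw":1},{"x":0.2,"y":-0.012,"z":0.84,"rx":0,"ry":0,"rz":0,"jaw":1}]'
python3 - <<'E'
from h import *
tip();delta((-102.2,2,37.5),180,15)
c=env.read_camera("scene"); i=cv2.cvtColor(c["img"],cv2.COLOR_RGB2BGR)[150:290,210:410]
cv2.imwrite("pics/g_scene.png",cv2.resize(i,None,fx=4,fy=4,interpolation=cv2.INTER_CUBIC))
E
```

```text
t: 7.82
eef_pos: [435.0, 65.9, 224.3]
tcp_rot: [3.14, 0.262, 3.061]
ft_force: [-0.0, 0.4, 0.1]
opening: 0.999
t 7.83 tip bed (-150.3 1.9) z 40.7 F [-0.   0.4  0.1] open 1.00 q [ 0.    0.54  2.22 -0.17  0.12 -1.32] zdir [ 0.258 -0.019 -0.966]
shift [-0.304  0.003  0.104] turn [ 0.     0.    -0.007] tcp target [483.  62. 221.]
```

View pics/g_scene.png

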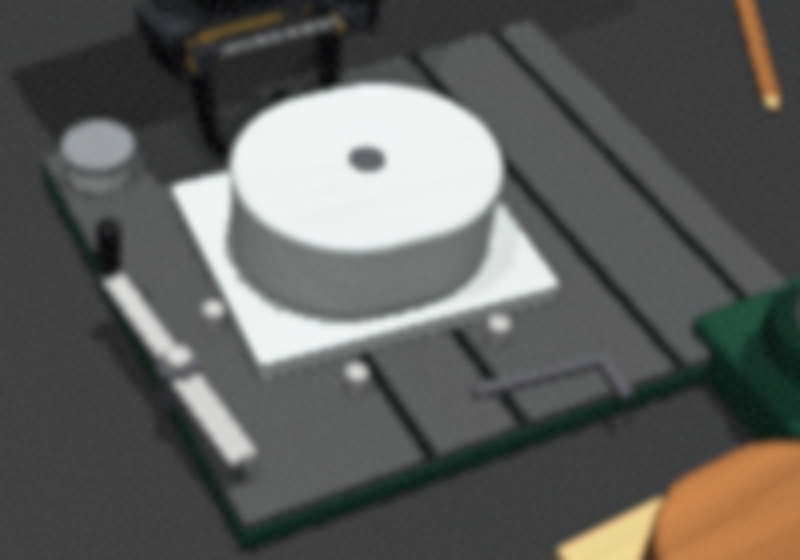

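The mould is unmoved and the two fingers are in front of it at about (215,130) and (330,60). Pushing towards the back.

```bash
python3 -m pendant '[{"x":-0.05,"y":0,"z":0.034,"rx":0,"ry":0,"rz":0,"jaw":1},{"x":-0.1,"y":0,"z":0.048,"rx":0,"ry":0,"rz":0,"jaw":1},{"x":-0.14,"y":0,"z":0.06,"rx":0,"ry":0,"rz":0,"jaw":1},{"x":-0.18,"y":0,"z":0.07,"rx":0,"ry":0,"rz":0,"jaw":1},{"x":-0.21,"y":0,"z":0.079,"rx":0,"ry":0,"rz":0,"jaw":1},{"x":-0.24,"y":0,"z":0.087,"rx":0,"ry":0,"rz":0,"jaw":1},{"x":-0.26,"y":0,"z":0.092,"rx":0,"ry":0,"rz":0,"jaw":1},{"x":-0.28,"y":0,"z":0.097,"rx":0,"ry":0,"rz":0,"jaw":1}]'
python3 - <<'E'
from h import *
tip();delta((-102.2,2,37.5),180,15)
c=env.read_camera("scene"); i=cv2.cvtColor(c["img"],cv2.COLOR_RGB2BGR)[150:290,210:410]
cv2.imwrite("pics/i_scene.png",cv2.resize(i,None,fx=4,fy=4,interpolation=cv2.INTER_CUBIC))
E
```

```text
t: 8.88
eef_pos: [477.8, 62.0, 220.1]
tcp_rot: [3.14, 0.257, 3.06]
ft_force: [-9.7, -2.1, 4.4]
opening: 0.998
t 8.88 tip bed (-108.2 1.2) z 36.3 F [-9.7 -2.1  4.4] open 1.00 q [-0.01  0.58  2.12 -0.1   0.19 -1.4 ] zdir [ 0.254 -0.019 -0.967]
shift [-0.035  0.005  0.003] turn [-0.    -0.006 -0.007] tcp target [483.  62. 221.]
```

View pics/i_scene.png

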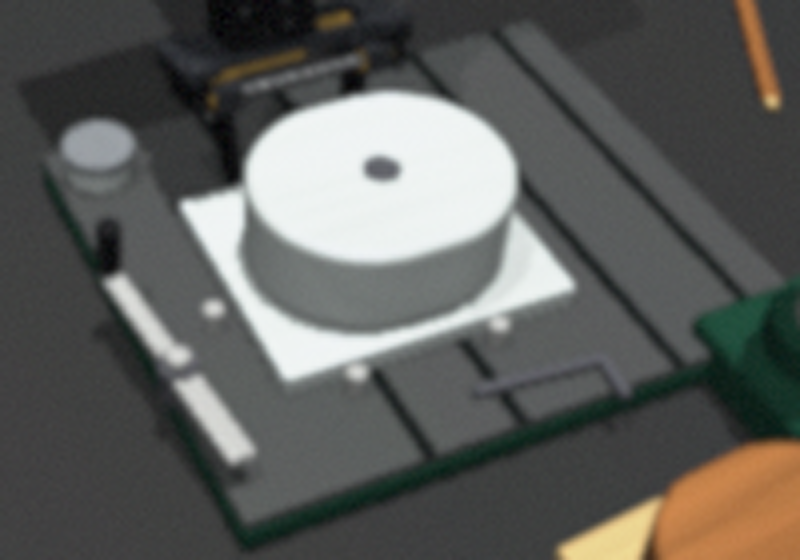

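The left back pin is about to touch at (499,318), and a small turn is left. I'll push on in small steps and watch the force.

```bash
python3 -m pendant '[{"x":-0.012,"y":0,"z":-0.003,"rx":0,"ry":0,"rz":0,"jaw":1},{"x":-0.022,"y":0,"z":0,"rx":0,"ry":0,"rz":0,"jaw":1},{"x":-0.032,"y":0,"z":0.002,"rx":0,"ry":0,"rz":0,"jaw":1},{"x":-0.032,"y":0,"z":0.002,"rx":0,"ry":0,"rz":0,"jaw":1}]'
python3 - <<'E'
from h import *
tip()
c=env.read_camera("scene"); i=cv2.cvtColor(c["img"],cv2.COLOR_RGB2BGR)[150:290,210:410]
cv2.imwrite("pics/j_scene.png",cv2.resize(i,None,fx=4,fy=4,interpolation=cv2.INTER_CUBIC))
E
```

```text
t: 9.43
eef_pos: [482.4, 61.9, 220.8]
tcp_rot: [3.14, 0.257, 3.061]
ft_force: [-10.3, -0.8, 0.5]
opening: 1.003
t 9.43 tip bed (-103.6 1.4) z 37.0 F [-10.3  -0.8   0.5] open 1.00 q [-0.01  0.58  2.11 -0.09  0.2  -1.41] zdir [ 0.254 -0.019 -0.967]
```

View pics/j_scene.png

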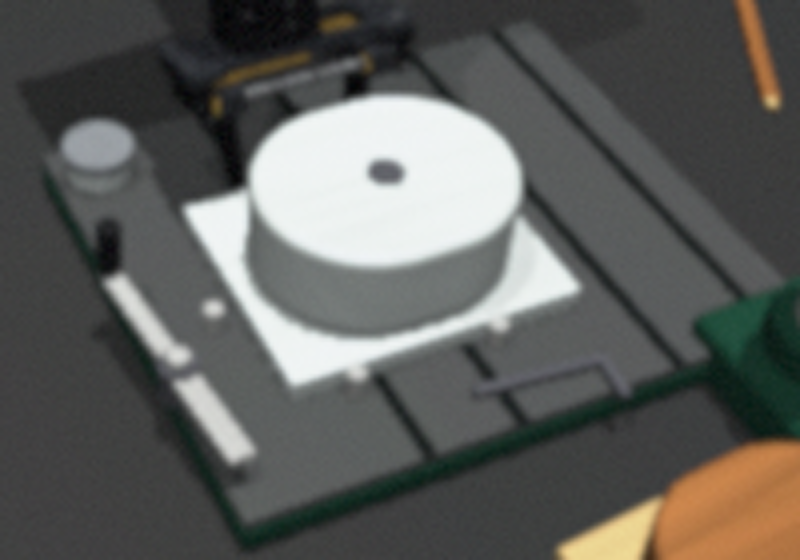

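```bash
python3 -m pendant '[{"x":-0.01,"y":0,"z":0.002,"rx":0,"ry":0,"rz":0,"jaw":1},{"x":-0.016,"y":0,"z":0.002,"rx":0,"ry":0,"rz":0,"jaw":1},{"x":-0.016,"y":0,"z":0.002,"rx":0,"ry":0,"rz":0,"jaw":1}]'
python3 - <<'E'
from h import *
tip()
c=env.read_camera("scene"); i=cv2.cvtColor(c["img"],cv2.COLOR_RGB2BGR)[150:290,210:410]
cv2.imwrite("pics/k_scene.png",cv2.resize(i,None,fx=4,fy=4,interpolation=cv2.INTER_CUBIC))
E
```

```text
t: 9.85
eef_pos: [483.5, 61.8, 220.9]
tcp_rot: [3.141, 0.253, 3.062]
ft_force: [-17.9, -0.1, 5.8]
opening: 0.999
t 9.85 tip bed (-103.2 1.3) z 36.9 F [-17.9  -0.1   5.8] open 1.00 q [-0.01  0.58  2.11 -0.09  0.2  -1.41] zdir [ 0.25  -0.019 -0.968]
```

View pics/k_scene.png

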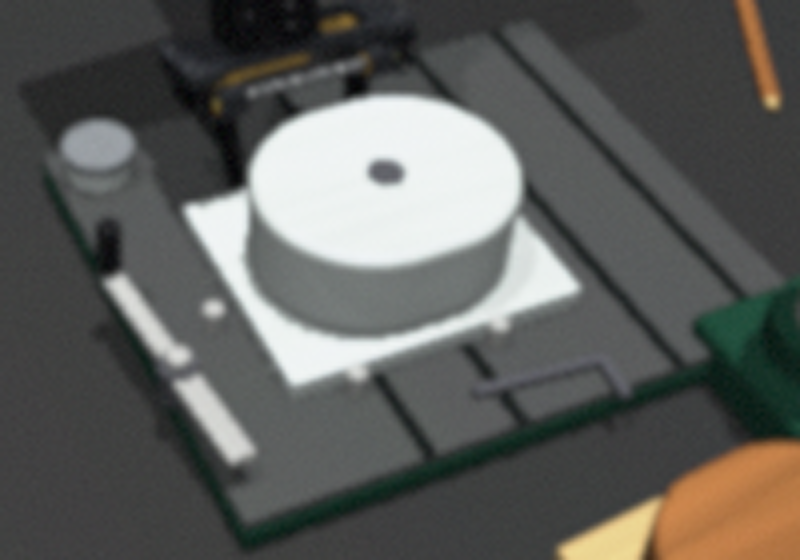

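The force is 18 N with no further motion, so the mould is against the back pins. The corners are at (293,385), (580,288) and (185,207), with the hole at (386,172). Backing off.

```bash
python3 -m pendant '[{"x":0.1,"y":0,"z":-0.04,"rx":0,"ry":0,"rz":0,"jaw":1},{"x":0.25,"y":0,"z":-0.2,"rx":0,"ry":0,"rz":0,"jaw":1},{"x":0.15,"y":0,"z":-0.55,"rx":0,"ry":0,"rz":0,"jaw":1},{"x":0.1,"y":0,"z":-0.9,"rx":0,"ry":0.15,"rz":0,"jaw":1},{"x":0.1,"y":0,"z":-0.9,"rx":0,"ry":0.333,"rz":0,"jaw":1}]'
python3 - <<'E'
from h import *
mould((293,385),(580,288),(185,207),(386,172))
tip();delta((0,190,170),90,0)
E
```

```text
t: 10.52
eef_pos: [436.3, 65.6, 352.1]
tcp_rot: [3.139, 0.006, 3.062]
ft_force: [-1.5, -0.5, -0.4]
opening: 1.002
mould in bed 0.5 13.5 deg -0.3 [[-0.1, -0.2], [0.4, 0.0], [-0.4, -0.0], [0.0, 0.1]]
t 10.57 tip bed (-198.7 2.0) z 160.5 F [ 0.1 -1.1  0.1] open 1.00 q [-0.    0.31  2.05  0.    0.78 -1.5 ] zdir [-0.004  0.003 -1.   ]
shift [-1.314  1.262 -0.066] turn [-0.002 -0.006  1.995] tcp target [648. 238. 360.]
```

The mould is square at (0.5, 13.5) mm, -0.3°. Now back round to the left for the last 13.5 mm.

```bash
python3 -m pendant '[{"x":-0.1,"y":0.25,"z":-0.07,"rx":0,"ry":0,"rz":0.2,"jaw":1},{"x":-0.35,"y":0.5,"z":-0.07,"rx":0,"ry":0,"rz":0.4,"jaw":1},{"x":-0.6,"y":0.75,"z":-0.07,"rx":0,"ry":0,"rz":0.6,"jaw":1},{"x":-0.8,"y":1,"z":-0.07,"rx":0,"ry":0,"rz":0.8,"jaw":1},{"x":-1,"y":1,"z":-0.07,"rx":0,"ry":0,"rz":1,"jaw":1},{"x":-1,"y":1,"z":-0.07,"rx":0,"ry":0,"rz":1,"jaw":1}]'
python3 - <<'E'
from h import *
tip();delta((5,175,160),90,15)
E
```

```text
t: 11.32
eef_pos: [599.2, 203.1, 357.8]
tcp_rot: [3.138, 0.001, 2.276]
ft_force: [-0.7, -0.4, -0.5]
opening: 1.0
t 11.32 tip bed (-45.5 151.4) z 167.8 F [-0.7 -0.4 -0.5] open 1.00 q [ 0.22  0.55  1.59  0.    1.   -0.48] zdir [ 0.003  0.002 -1.   ]
shift [0.107 0.585 0.097] turn [ 0.135 -0.317  0.987] tcp target [656. 272. 344.]
```

```bash
python3 -m pendant '[{"x":0.05,"y":0.2,"z":0,"rx":0,"ry":0,"rz":0.2,"jaw":1},{"x":0.1,"y":0.4,"z":0,"rx":0,"ry":0,"rz":0.4,"jaw":1},{"x":0.1,"y":0.58,"z":0,"rx":0,"ry":0,"rz":0.6,"jaw":1},{"x":0.1,"y":0.58,"z":0.04,"rx":0.06,"ry":-0.15,"rz":0.8,"jaw":1},{"x":0.107,"y":0.585,"z":0.09,"rx":0.135,"ry":-0.317,"rz":0.987,"jaw":1},{"x":0.107,"y":0.585,"z":0.097,"rx":0.135,"ry":-0.317,"rz":0.987,"jaw":1}]'
python3 - <<'E'
from h import *
tip();delta((5,160,37.5),90,15)
E
```

```text
t: 12.08
eef_pos: [653.9, 272.2, 343.7]
tcp_rot: [-3.138, 0.262, 1.499]
ft_force: [-0.4, -1.3, 0.9]
opening: 1.001
t 12.07 tip bed (2.7 174.9) z 160.2 F [-0.4 -1.3  0.9] open 1.00 q [ 0.33  0.68  1.37 -0.26  1.21  0.51] zdir [-0.022 -0.259 -0.966]
shift [0.116 0.015 0.816] turn [-0.003  0.001  0.005] tcp target [655. 257. 221.]
```

```bash
python3 -m pendant '[{"x":0.06,"y":0.015,"z":0.35,"rx":0,"ry":0,"rz":0,"jaw":1},{"x":0.1,"y":0.015,"z":0.65,"rx":0,"ry":0,"rz":0,"jaw":1},{"x":0.116,"y":0.015,"z":0.8,"rx":0,"ry":0,"rz":0.005,"jaw":1},{"x":0.116,"y":0.015,"z":0.81,"rx":0,"ry":0,"rz":0.005,"jaw":1},{"x":0.116,"y":0.015,"z":0.81,"rx":0,"ry":0,"rz":0.005,"jaw":1}]'
python3 - <<'E'
from h import *
tip();delta((5,124,37.5),90,15)
E
```

```text
t: 12.7
eef_pos: [655.5, 257.3, 224.0]
tcp_rot: [-3.141, 0.26, 1.494]
ft_force: [0.3, -0.0, -0.3]
opening: 1.003
t 12.70 tip bed (5.8 160.4) z 40.4 F [ 0.3 -0.  -0.3] open 1.00 q [ 0.31  0.81  1.46 -0.29  0.99  0.56] zdir [-0.02  -0.257 -0.966]
shift [-0.228 -0.006  0.081] turn [-0.001 -0.002 -0.002] tcp target [652. 221. 221.]
```

```bash
python3 -m pendant '[{"x":-0.05,"y":-0.005,"z":0.033,"rx":0,"ry":0,"rz":0,"jaw":1},{"x":-0.09,"y":-0.005,"z":0.044,"rx":0,"ry":0,"rz":0,"jaw":1},{"x":-0.12,"y":-0.005,"z":0.052,"rx":0,"ry":0,"rz":0,"jaw":1},{"x":-0.15,"y":-0.005,"z":0.06,"rx":0,"ry":0,"rz":0,"jaw":1},{"x":-0.18,"y":-0.005,"z":0.068,"rx":0,"ry":0,"rz":0,"jaw":1},{"x":-0.2,"y":-0.005,"z":0.073,"rx":0,"ry":0,"rz":0,"jaw":1},{"x":-0.215,"y":-0.005,"z":0.077,"rx":0,"ry":0,"rz":0,"jaw":1},{"x":-0.22,"y":-0.005,"z":0.079,"rx":0,"ry":0,"rz":0,"jaw":1}]'
python3 - <<'E'
from h import *
tip()
c=env.read_camera("scene"); i=cv2.cvtColor(c["img"],cv2.COLOR_RGB2BGR)[150:290,210:410]
cv2.imwrite("pics/l_scene.png",cv2.resize(i,None,fx=4,fy=4,interpolation=cv2.INTER_CUBIC))
E
```

```text
t: 13.7
eef_pos: [651.7, 223.3, 220.3]
tcp_rot: [-3.141, 0.26, 1.492]
ft_force: [-0.2, 9.3, 1.5]
opening: 1.001
t 13.70 tip bed (4.5 126.4) z 36.7 F [-0.2  9.3  1.5] open 1.00 q [ 0.26  0.8   1.51 -0.3   0.95  0.53] zdir [-0.02  -0.256 -0.966]
```

View pics/l_scene.png

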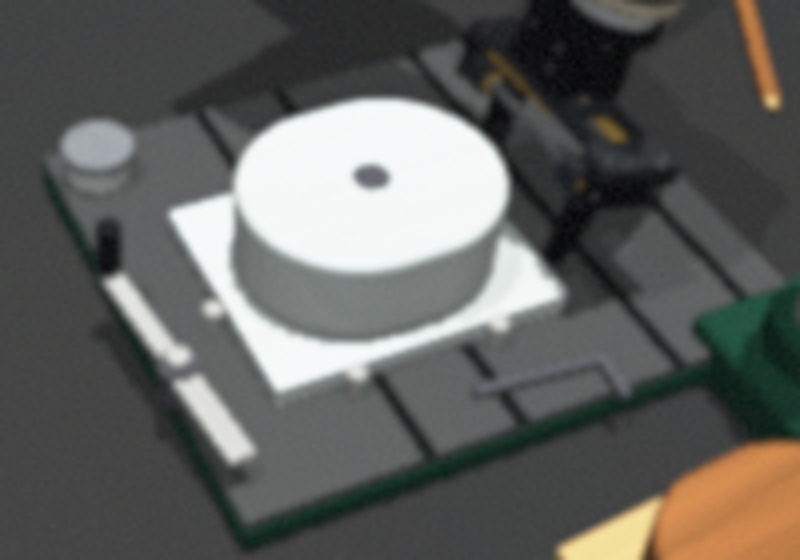

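The mould is nearly at the side pin at (213,308). Small steps until the force rises.

```bash
python3 -m pendant '[{"x":-0.008,"y":0,"z":0,"rx":0,"ry":0,"rz":0,"jaw":1},{"x":-0.018,"y":0,"z":0.002,"rx":0,"ry":0,"rz":0,"jaw":1},{"x":-0.026,"y":0,"z":0.004,"rx":0,"ry":0,"rz":0,"jaw":1},{"x":-0.026,"y":0,"z":0.004,"rx":0,"ry":0,"rz":0,"jaw":1}]'
python3 - <<'E'
from h import *
tip()
E
```

```text
t: 14.25
eef_pos: [651.4, 219.9, 220.5]
tcp_rot: [-3.141, 0.259, 1.493]
ft_force: [-0.2, 10.7, -0.2]
opening: 1.002
t 14.25 tip bed (4.4 123.2) z 36.8 F [-0.2 10.7 -0.2] open 1.00 q [ 0.26  0.79  1.52 -0.3   0.94  0.53] zdir [-0.02  -0.255 -0.967]
```

```bash
python3 -m pendant '[{"x":-0.008,"y":0,"z":0.002,"rx":0,"ry":0,"rz":0,"jaw":1},{"x":-0.014,"y":0,"z":0.003,"rx":0,"ry":0,"rz":0,"jaw":1},{"x":-0.02,"y":0,"z":0.004,"rx":0,"ry":0,"rz":0,"jaw":1},{"x":-0.02,"y":0,"z":0.004,"rx":0,"ry":0,"rz":0,"jaw":1}]'
python3 - <<'E'
from h import *
tip()
c=env.read_camera("scene"); i=cv2.cvtColor(c["img"],cv2.COLOR_RGB2BGR)[150:290,210:410]
cv2.imwrite("pics/m_scene.png",cv2.resize(i,None,fx=4,fy=4,interpolation=cv2.INTER_CUBIC))
E
```

```text
t: 14.75
eef_pos: [651.0, 218.7, 220.8]
tcp_rot: [3.14, 0.255, 1.492]
ft_force: [-0.3, 24.7, -1.7]
opening: 0.997
t 14.75 tip bed (4.5 122.5) z 36.9 F [-0.3 24.7 -1.7] open 1.00 q [ 0.26  0.79  1.52 -0.3   0.94  0.53] zdir [-0.018 -0.252 -0.968]
```

View pics/m_scene.png

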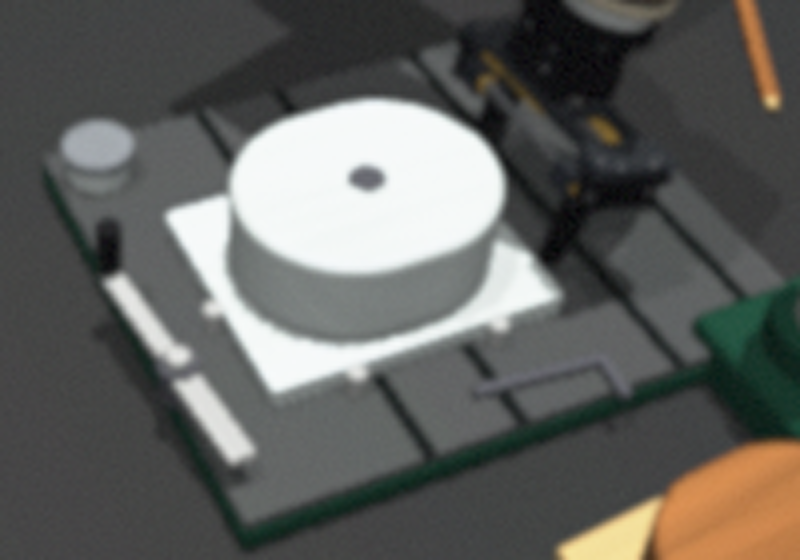

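The force is 25 N, so it is firm on the side pin. I'll back off and re-seat it against the back pins with another front push, since the slide may have opened a small gap.

```bash
python3 -m pendant '[{"x":0.1,"y":0,"z":-0.03,"rx":0,"ry":0,"rz":0,"jaw":1},{"x":0.22,"y":0,"z":-0.2,"rx":0,"ry":0,"rz":0,"jaw":1},{"x":0.15,"y":0,"z":-0.55,"rx":0,"ry":0,"rz":0,"jaw":1},{"x":0.1,"y":0,"z":-0.9,"rx":0,"ry":0.15,"rz":0,"jaw":1},{"x":0.1,"y":0,"z":-0.9,"rx":0,"ry":0.333,"rz":0,"jaw":1}]'
python3 - <<'E'
from h import *
mould((277,389),(562,293),(167,213),(367,178));homepx()
tip();delta((-150,0,170),180,0)
E
```

```text
t: 15.42
eef_pos: [655.5, 265.6, 352.0]
tcp_rot: [3.136, -0.006, 1.493]
ft_force: [0.4, 0.5, -0.7]
opening: 1.002
mould in bed -0.2 -0.3 deg 0.1 [[-0.5, 0.4], [0.7, -0.3], [-0.4, -0.1], [0.2, -0.2]]
home px in crop [[275.0, 391.0], [565.0, 292.0], [166.0, 212.0], [368.0, 177.0]]
t 15.53 tip bed (5.1 216.8) z 158.1 F [-1.   0.8  0.2] open 1.00 q [0.29 0.66 1.4  0.   1.08 0.37] zdir [ 0.     0.002 -1.   ]
shift [-1.447 -1.029 -0.081] turn [ 1.000e-03 -2.000e-03 -2.004e+00] tcp target [484.  60. 360.]
```

```bash
python3 -m pendant '[{"x":-0.1,"y":-0.2,"z":-0.08,"rx":0,"ry":0,"rz":-0.2,"jaw":1},{"x":-0.4,"y":-0.45,"z":-0.08,"rx":0,"ry":0,"rz":-0.4,"jaw":1},{"x":-0.7,"y":-0.7,"z":-0.08,"rx":0,"ry":0,"rz":-0.6,"jaw":1},{"x":-1,"y":-0.9,"z":-0.08,"rx":0,"ry":0,"rz":-0.8,"jaw":1},{"x":-1,"y":-1,"z":-0.08,"rx":0,"ry":0,"rz":-1,"jaw":1}]'
python3 - <<'E'
from h import *
tip();delta((-140,0,150),180,15)
E
```

```text
t: 16.15
eef_pos: [492.5, 125.0, 358.9]
tcp_rot: [-3.135, 0.0, 2.281]
ft_force: [-0.4, 1.1, 0.6]
opening: 1.003
t 16.15 tip bed (-147.5 64.3) z 168.9 F [-0.4  1.1  0.6] open 1.00 q [ 0.12  0.38  1.89 -0.    0.87 -0.59] zdir [-0.005 -0.004 -1.   ]
shift [-0.106 -0.507  0.173] turn [-0.138 -0.319 -0.992] tcp target [445.  63. 334.]
```

```bash
python3 -m pendant '[{"x":-0.05,"y":-0.2,"z":0,"rx":0,"ry":0,"rz":-0.2,"jaw":1},{"x":-0.1,"y":-0.4,"z":0,"rx":0,"ry":0,"rz":-0.4,"jaw":1},{"x":-0.1,"y":-0.5,"z":0,"rx":0,"ry":0,"rz":-0.6,"jaw":1},{"x":-0.1,"y":-0.5,"z":0.08,"rx":-0.07,"ry":-0.16,"rz":-0.8,"jaw":1},{"x":-0.106,"y":-0.507,"z":0.16,"rx":-0.138,"ry":-0.319,"rz":-0.992,"jaw":1},{"x":-0.106,"y":-0.507,"z":0.173,"rx":-0.138,"ry":-0.319,"rz":-0.992,"jaw":1}]'
python3 - <<'E'
from h import *
tip();delta((-130,0,37.5),180,15)
E
```

```text
t: 16.9
eef_pos: [446.2, 65.5, 332.5]
tcp_rot: [3.14, 0.261, 3.063]
ft_force: [-0.9, -0.1, 0.6]
opening: 1.002
t 16.90 tip bed (-139.2 2.5) z 149.0 F [-0.9 -0.1  0.6] open 1.00 q [ 0.    0.33  2.1  -0.04  0.45 -1.45] zdir [ 0.258 -0.018 -0.966]
shift [ 0.133 -0.017  0.734] turn [ 0.001 -0.    -0.004] tcp target [455.  63. 221.]
```

```bash
python3 -m pendant '[{"x":0.07,"y":-0.017,"z":0.3,"rx":0,"ry":0,"rz":0,"jaw":1},{"x":0.12,"y":-0.017,"z":0.55,"rx":0,"ry":0,"rz":0,"jaw":1},{"x":0.133,"y":-0.017,"z":0.72,"rx":0,"ry":0,"rz":-0.004,"jaw":1},{"x":0.133,"y":-0.017,"z":0.725,"rx":0,"ry":0,"rz":-0.004,"jaw":1},{"x":0.05,"y":-0.017,"z":0.755,"rx":0,"ry":0,"rz":-0.004,"jaw":1},{"x":0,"y":-0.017,"z":0.77,"rx":0,"ry":0,"rz":-0.004,"jaw":1},{"x":-0.03,"y":-0.017,"z":0.778,"rx":0,"ry":0,"rz":-0.004,"jaw":1},{"x":-0.03,"y":-0.017,"z":0.778,"rx":0,"ry":0,"rz":-0.004,"jaw":1}]'
python3 - <<'E'
from h import *
tip()
E
```

```text
t: 17.9
eef_pos: [480.8, 60.7, 222.5]
tcp_rot: [3.139, 0.264, 3.064]
ft_force: [-2.9, -0.0, 2.2]
opening: 1.001
t 17.90 tip bed (-103.9 0.6) z 39.0 F [-2.9 -0.   2.2] open 1.00 q [-0.01  0.57  2.12 -0.08  0.19 -1.43] zdir [ 0.26  -0.017 -0.965]
```

```bash
python3 -m pendant '[{"x":-0.008,"y":0,"z":0.002,"rx":0,"ry":0,"rz":0,"jaw":1},{"x":-0.016,"y":0,"z":0.004,"rx":0,"ry":0,"rz":0,"jaw":1},{"x":-0.024,"y":0,"z":0.006,"rx":0,"ry":0,"rz":0,"jaw":1},{"x":-0.024,"y":0,"z":0.006,"rx":0,"ry":0,"rz":0,"jaw":1}]'
python3 - <<'E'
from h import *
tip()
E
```

```text
t: 18.4
eef_pos: [482.5, 60.6, 222.3]
tcp_rot: [3.139, 0.258, 3.064]
ft_force: [-18.8, 1.5, 14.3]
opening: 1.002
t 18.40 tip bed (-103.2 0.6) z 38.6 F [-18.8   1.5  14.3] open 1.00 q [-0.01  0.57  2.11 -0.08  0.2  -1.43] zdir [ 0.254 -0.017 -0.967]
```

The tip stopped at x -103.2, the same as before, so the mould is seated. Now I'll back off, locate the bottle and other things on the right, and plan the clamp arc.

```bash
python3 -m pendant '[{"x":0.1,"y":0,"z":-0.03,"rx":0,"ry":0,"rz":0,"jaw":1},{"x":0.22,"y":0,"z":-0.2,"rx":0,"ry":0,"rz":0,"jaw":0.5},{"x":0.15,"y":0,"z":-0.55,"rx":0,"ry":0,"rz":0,"jaw":0},{"x":0.1,"y":0,"z":-0.9,"rx":0,"ry":0.15,"rz":0,"jaw":0},{"x":0.1,"y":0,"z":-0.9,"rx":0,"ry":0.333,"rz":0,"jaw":0}]'
python3 - <<'E'
from h import *
tip()
a=env.read_camera("scene"); i=cv2.cvtColor(a["img"],cv2.COLOR_RGB2BGR)
cv2.imwrite("pics/n_scene.png",cv2.resize(i[150:290,210:410],None,fx=4,fy=4,interpolation=cv2.INTER_CUBIC))
cv2.imwrite("pics/n_right.png",cv2.resize(i[170:310,40:240],None,fx=4,fy=4,interpolation=cv2.INTER_CUBIC))
def bedpt(u,z):
    f=lambda p:(proj(a,w(BED,[(p[0],p[1],z)]))-np.array(u)).ravel()
    return least_squares(f,[0,-300]).x.round(0)
print("bottle base",bedpt((88,288),0),"scissors",bedpt((122,255),0),bedpt((97,245),0),"reel",bedpt((112,215),0),"tin",bedpt((234,192),30))
delta((-44,-149,130),180,0);delta((-44,-149,130),90,0)
E
```

```text
t: 19.02
eef_pos: [434.5, 64.0, 352.2]
tcp_rot: [3.138, 0.007, 3.065]
ft_force: [-0.8, 0.1, 0.2]
opening: 0.634
t 19.02 tip bed (-198.6 0.6) z 162.2 F [-0.8  0.1  0.2] open 0.63 q [-0.01  0.3   2.06  0.    0.77 -1.5 ] zdir [ 0.007  0.003 -1.   ]
bottle base [ -14. -595.] scissors [ -88. -497.] [-151. -555.] reel [-255. -499.] tin [-175. -135.]
shift [-1.039 -0.992  0.197] turn [ 0.004 -0.004 -0.001] tcp target [579. -96. 320.]
shift [-1.039 -0.992  0.197] turn [ 0.    -0.007  1.999] tcp target [579. -96. 320.]
```

View pics/n_scene.png

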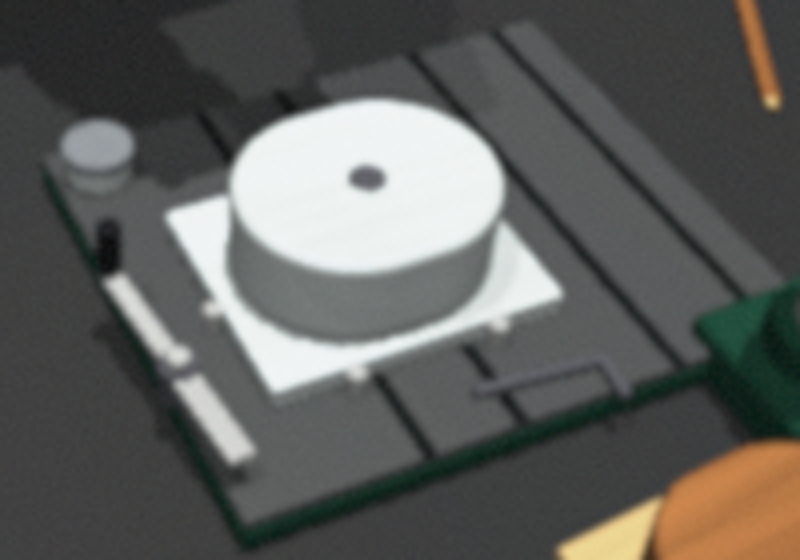

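View pics/n_right.png

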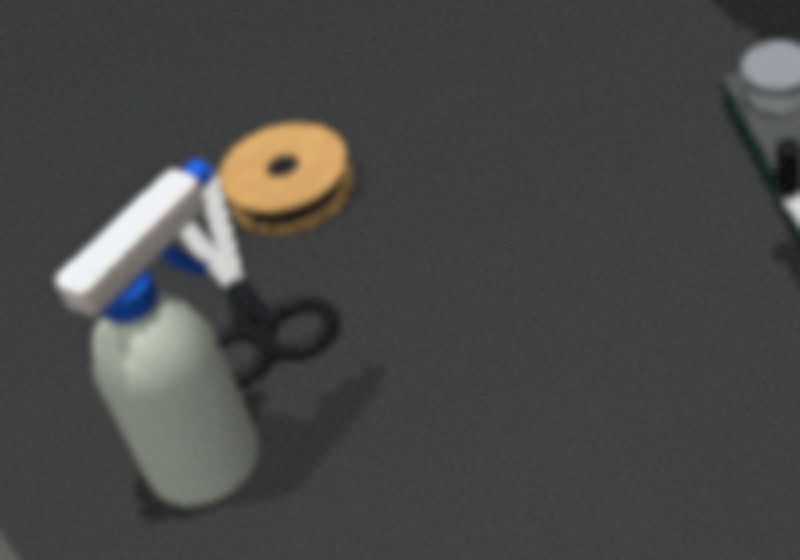

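The mould still sits against all three pins, and the bottle, scissors and reel are well over 200 mm from the clamp's arc. Moving the closed fingers between the mould and the grip.

```bash
python3 -m pendant '[{"x":-0.25,"y":-0.25,"z":0,"rx":0,"ry":0,"rz":0,"jaw":0},{"x":-0.5,"y":-0.5,"z":0,"rx":0,"ry":0,"rz":0,"jaw":0},{"x":-0.8,"y":-0.75,"z":0.05,"rx":0,"ry":0,"rz":0,"jaw":0},{"x":-1,"y":-0.92,"z":0.1,"rx":0,"ry":0,"rz":0,"jaw":0},{"x":-1,"y":-0.92,"z":0.15,"rx":0,"ry":0,"rz":0,"jaw":0}]'
python3 - <<'E'
from h import *
tip()
delta((-45,-138,67),180,0)
a=env.read_camera("scene"); i=cv2.cvtColor(a["img"],cv2.COLOR_RGB2BGR)
cv2.imwrite("pics/o_scene.png",cv2.resize(i[150:290,210:410],None,fx=4,fy=4,interpolation=cv2.INTER_CUBIC))
E
```

```text
t: 19.7
eef_pos: [575.1, -86.9, 324.6]
tcp_rot: [3.14, 0.005, 3.063]
ft_force: [-0.3, 0.6, 0.2]
opening: 0.067
t 19.70 tip bed (-47.3 -139.5) z 134.6 F [-0.3  0.6  0.2] open 0.07 q [-0.26  0.52  1.75  0.    0.86 -1.76] zdir [ 0.005  0.002 -1.   ]
shift [-0.019  0.012  0.451] turn [ 0.003  0.006 -0.004] tcp target [579. -85. 257.]
```

View pics/o_scene.png

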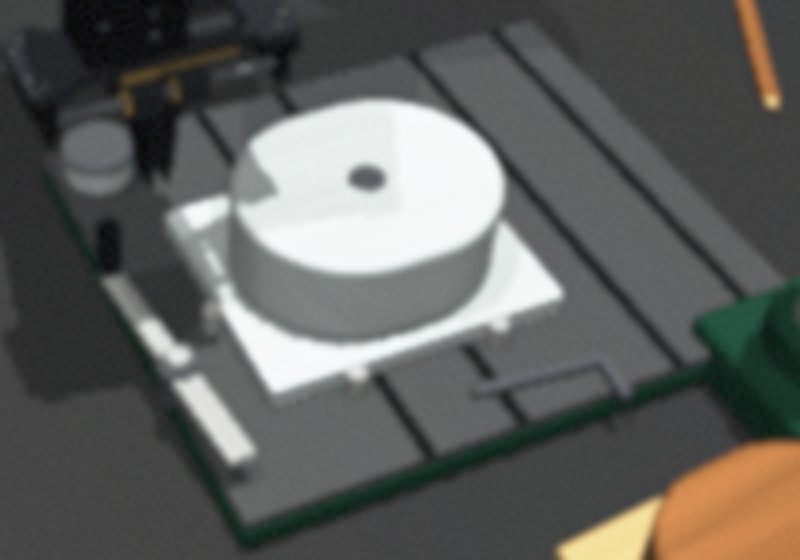

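```bash
python3 -m pendant '[{"x":-0.019,"y":0.012,"z":0.2,"rx":0,"ry":0,"rz":0,"jaw":0},{"x":-0.019,"y":0.012,"z":0.38,"rx":0,"ry":0,"rz":0,"jaw":0},{"x":-0.019,"y":0.012,"z":0.44,"rx":0,"ry":0,"rz":0,"jaw":0},{"x":-0.019,"y":0.012,"z":0.44,"rx":0,"ry":0,"rz":0,"jaw":0}]'
python3 - <<'E'
from h import *
tip()
for ph in (-.15,0,.2,.4,.6,.8,1.0,1.2,1.36,1.42):
    print(ph,end=" ");delta((55-100*np.cos(ph),-165-100*np.sin(ph),68),180,0)
a=env.read_camera("scene"); i=cv2.cvtColor(a["img"],cv2.COLOR_RGB2BGR)
cv2.imwrite("pics/p_scene.png",cv2.resize(i[150:290,210:410],None,fx=4,fy=4,interpolation=cv2.INTER_CUBIC))
E
```

```text
t: 20.25
eef_pos: [577.1, -82.9, 260.1]
tcp_rot: [3.139, 0.003, 3.066]
ft_force: [-0.2, -0.2, 0.9]
opening: 0.001
t 20.25 tip bed (-46.1 -135.2) z 70.1 F [-0.2 -0.2  0.9] open 0.00 q [-0.26  0.61  1.8   0.01  0.73 -1.75] zdir [ 0.003  0.003 -1.   ]
-0.15 shift [-0.018 -0.096  0.014] turn [ 0.004  0.003 -0.   ] tcp target [579. -97. 258.]
0 shift [-0.011 -0.195  0.013] turn [ 0.004  0.003 -0.   ] tcp target [ 576. -112.  258.]
0.2 shift [-0.024 -0.328  0.013] turn [ 0.004  0.003 -0.   ] tcp target [ 577. -132.  258.]
0.4 shift [-0.063 -0.455  0.013] turn [ 0.004  0.003 -0.   ] tcp target [ 581. -152.  258.]
0.6 shift [-0.127 -0.572  0.012] turn [ 0.004  0.003 -0.   ] tcp target [ 590. -170.  258.]
0.8 shift [-0.213 -0.673  0.012] turn [ 0.004  0.003 -0.   ] tcp target [ 601. -186.  258.]
1.0 shift [-0.317 -0.756  0.012] turn [ 0.004  0.003 -0.   ] tcp target [ 616. -200.  258.]
1.2 shift [-0.436 -0.816  0.013] turn [ 0.004  0.003 -0.   ] tcp target [ 633. -210.  258.]
1.36 shift [-0.538 -0.847  0.013] turn [ 0.004  0.003 -0.   ] tcp target [ 648. -216.  258.]
1.42 shift [-0.577 -0.854  0.013] turn [ 0.004  0.003 -0.   ] tcp target [ 654. -217.  258.]
```

View pics/p_scene.png

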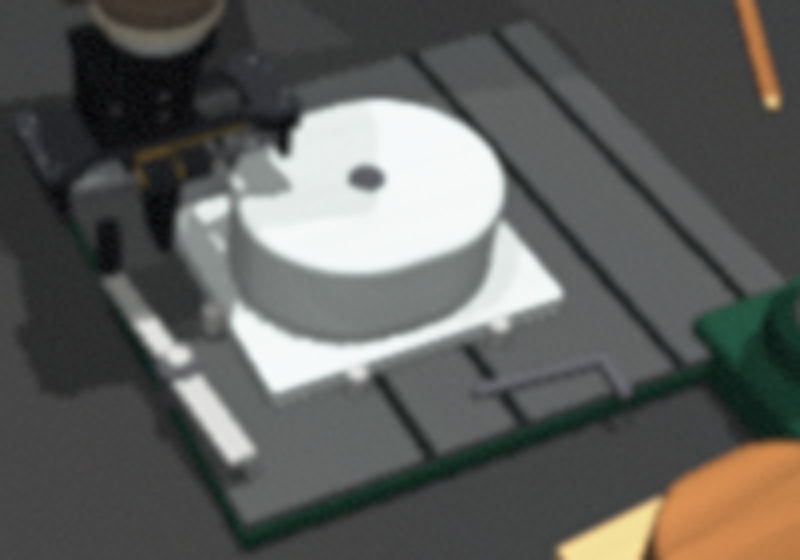

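The fingers are at about (160,215), between the grip at (108,245) and the mould. Following the arc.

```bash
python3 -m pendant '[{"x":-0.018,"y":-0.096,"z":0.013,"rx":0,"ry":0,"rz":0,"jaw":0},{"x":-0.011,"y":-0.195,"z":0.013,"rx":0,"ry":0,"rz":0,"jaw":0},{"x":-0.018,"y":-0.262,"z":0.013,"rx":0,"ry":0,"rz":0,"jaw":0},{"x":-0.024,"y":-0.328,"z":0.013,"rx":0,"ry":0,"rz":0,"jaw":0},{"x":-0.042,"y":-0.392,"z":0.013,"rx":0,"ry":0,"rz":0,"jaw":0},{"x":-0.063,"y":-0.455,"z":0.013,"rx":0,"ry":0,"rz":0,"jaw":0},{"x":-0.095,"y":-0.515,"z":0.013,"rx":0,"ry":0,"rz":0,"jaw":0},{"x":-0.127,"y":-0.572,"z":0.013,"rx":0,"ry":0,"rz":0,"jaw":0}]'
python3 - <<'E'
from h import *
tip()
for ph in (.8,1.0,1.2,1.3,1.36,1.42):
    print(ph,end=" ");delta((55-100*np.cos(ph),-165-100*np.sin(ph),68),180,0)
a=env.read_camera("scene"); i=cv2.cvtColor(a["img"],cv2.COLOR_RGB2BGR)
cv2.imwrite("pics/q_scene.png",cv2.resize(i[150:290,210:410],None,fx=4,fy=4,interpolation=cv2.INTER_CUBIC))
E
```

```text
t: 21.3
eef_pos: [590.1, -170.8, 257.8]
tcp_rot: [3.138, 0.003, 3.065]
ft_force: [1.9, 2.7, 0.8]
opening: 0.004
t 21.30 tip bed (-26.4 -221.9) z 67.8 F [1.9 2.7 0.8] open 0.00 q [-0.39  0.65  1.72  0.01  0.77 -1.89] zdir [ 0.003  0.003 -1.   ]
0.8 shift [-0.082 -0.095 -0.002] turn [ 0.004  0.003 -0.001] tcp target [ 601. -186.  258.]
1.0 shift [-0.186 -0.178 -0.002] turn [ 0.004  0.003 -0.001] tcp target [ 616. -200.  258.]
1.2 shift [-0.305 -0.238 -0.001] turn [ 0.004  0.003 -0.001] tcp target [ 633. -210.  258.]
1.3 shift [-0.368 -0.259 -0.001] turn [ 0.004  0.003 -0.001] tcp target [ 642. -214.  258.]
1.36 shift [-0.407 -0.269 -0.001] turn [ 0.004  0.003 -0.001] tcp target [ 648. -216.  258.]
1.42 shift [-0.446 -0.276 -0.001] turn [ 0.004  0.003 -0.001] tcp target [ 654. -217.  258.]
```

View pics/q_scene.png

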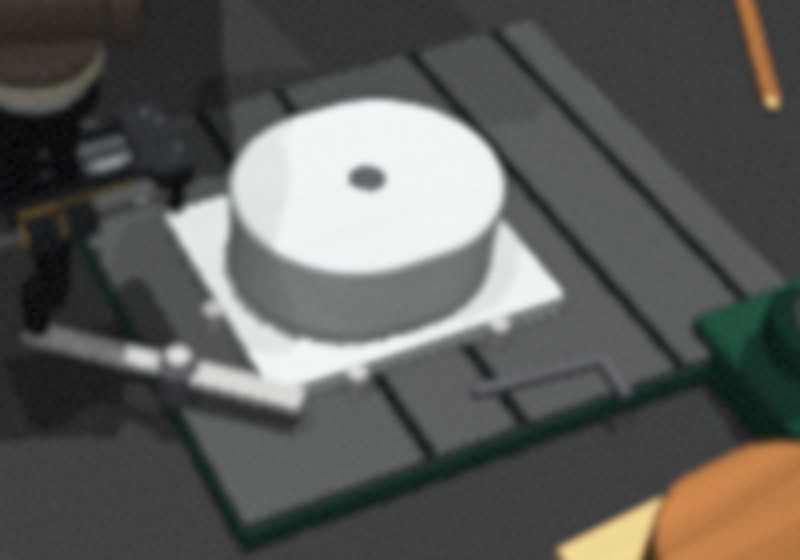

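The clamp is turning freely (about 3 N), with its foot now pointing at (300,400). Carrying on to the stop.

```bash
python3 -m pendant '[{"x":-0.04,"y":-0.05,"z":0,"rx":0,"ry":0,"rz":0,"jaw":0},{"x":-0.082,"y":-0.095,"z":0,"rx":0,"ry":0,"rz":0,"jaw":0},{"x":-0.132,"y":-0.14,"z":0,"rx":0,"ry":0,"rz":0,"jaw":0},{"x":-0.186,"y":-0.178,"z":0,"rx":0,"ry":0,"rz":0,"jaw":0},{"x":-0.245,"y":-0.21,"z":0,"rx":0,"ry":0,"rz":0,"jaw":0},{"x":-0.305,"y":-0.238,"z":0,"rx":0,"ry":0,"rz":0,"jaw":0},{"x":-0.35,"y":-0.254,"z":0,"rx":0,"ry":0,"rz":0,"jaw":0},{"x":-0.38,"y":-0.262,"z":0,"rx":0,"ry":0,"rz":0,"jaw":0},{"x":-0.38,"y":-0.262,"z":0,"rx":0,"ry":0,"rz":0,"jaw":0}]'
python3 - <<'E'
from h import *
tip()
a=env.read_camera("scene"); i=cv2.cvtColor(a["img"],cv2.COLOR_RGB2BGR)
cv2.imwrite("pics/r_scene.png",cv2.resize(i[150:290,210:410],None,fx=4,fy=4,interpolation=cv2.INTER_CUBIC))
E
```

```text
t: 22.48
eef_pos: [643.9, -214.0, 257.9]
tcp_rot: [3.139, 0.003, 3.065]
ft_force: [0.3, 0.1, 0.2]
opening: 0.008
t 22.48 tip bed (30.6 -260.9) z 67.9 F [0.3 0.1 0.2] open 0.01 q [-0.42  0.72  1.55  0.    0.87 -1.92] zdir [ 0.004  0.002 -1.   ]
```

View pics/r_scene.png

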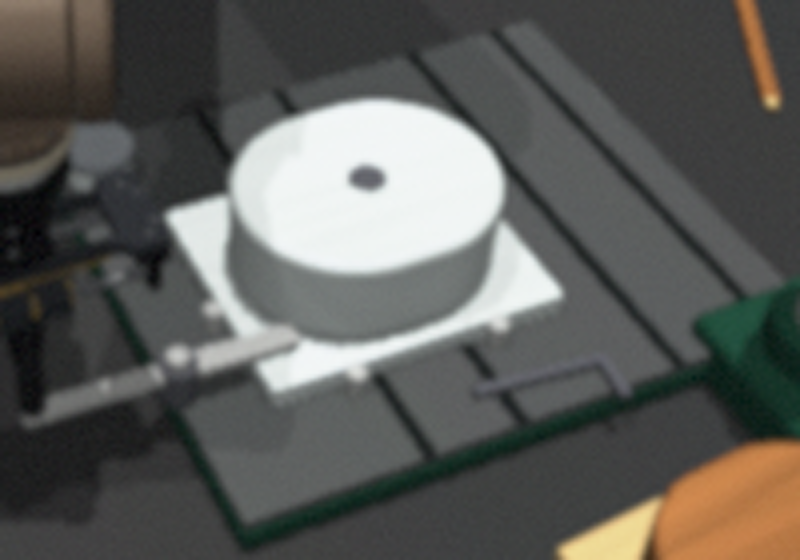

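```bash
python3 -m pendant '[{"x":-0.015,"y":-0.004,"z":0,"rx":0,"ry":0,"rz":0,"jaw":0},{"x":-0.03,"y":-0.006,"z":0,"rx":0,"ry":0,"rz":0,"jaw":0},{"x":-0.035,"y":-0.006,"z":0,"rx":0,"ry":0,"rz":0,"jaw":0},{"x":-0.035,"y":-0.006,"z":0,"rx":0,"ry":0,"rz":0,"jaw":0}]'; python3 -c "
from h import *
tip()"
```

```text
t: 23.02
eef_pos: [648.1, -215.0, 257.9]
tcp_rot: [3.138, -0.0, 3.065]
ft_force: [-9.0, 3.5, 4.4]
opening: 0.005
t 23.02 tip bed (34.1 -261.4) z 67.9 F [-9.   3.5  4.4] open 0.00 q [-0.42  0.73  1.53  0.    0.88 -1.91] zdir [-0.     0.004 -1.   ]
```

```bash
python3 -m pendant '[{"x":-0.008,"y":0,"z":0,"rx":0,"ry":0,"rz":0,"jaw":0},{"x":-0.008,"y":0,"z":0,"rx":0,"ry":0,"rz":0,"jaw":0}]'; python3 -c "
from h import *
tip()"; python3 -m pendant '[{"x":0.05,"y":0,"z":0,"rx":0,"ry":0,"rz":0,"jaw":0},{"x":0.2,"y":0,"z":-0.05,"rx":0,"ry":0,"rz":0,"jaw":0},{"x":0.3,"y":0,"z":-0.35,"rx":0,"ry":0,"rz":0,"jaw":0},{"x":0.5,"y":0,"z":-0.65,"rx":0,"ry":0,"rz":0,"jaw":0},{"x":0.7,"y":0,"z":-0.9,"rx":0,"ry":0,"rz":0,"jaw":0},{"x":0.8,"y":0,"z":-1,"rx":0,"ry":0,"rz":0,"jaw":0},{"x":0.8,"y":0,"z":-1,"rx":0,"ry":0,"rz":0,"jaw":0}]'
python3 - <<'E'
from h import *
tip()
for n,(x,y) in (("scene",(210,150)),("side",(145,155))):
    a=env.read_camera(n); i=cv2.cvtColor(a["img"],cv2.COLOR_RGB2BGR)
    cv2.imwrite(f"pics/s_{n}.png",cv2.resize(i[y:y+140,x:x+200],None,fx=4,fy=4,interpolation=cv2.INTER_CUBIC))
    th=np.pi/2;P=[(55-100*np.cos(th),-165-100*np.sin(th),102.5),(55+85*np.cos(th),-165+85*np.sin(th),58),(92.5,-112.5,48),(92.5,112.5,48),(-92.5,-112.5,48),(-92.5,112.5,48),(0,0,120)]
    print(n,"expect grip top, foot end, br bl fr fl hole",((proj(a,w(BED,P))-[x,y]+.5)*4-.5).round(0).tolist())
E
```

```text
t: 23.28
eef_pos: [648.6, -215.1, 257.9]
tcp_rot: [3.137, -0.003, 3.065]
ft_force: [-14.5, 3.6, 7.5]
opening: 0.006
t 23.27 tip bed (34.2 -261.4) z 67.9 F [-14.5   3.6   7.5] open 0.01 q [-0.42  0.73  1.53  0.    0.89 -1.91] zdir [-0.003  0.004 -1.   ]
t: 24.15
eef_pos: [529.6, -206.6, 408.2]
tcp_rot: [3.139, 0.005, 3.065]
ft_force: [-0.0, -0.2, 0.3]
opening: 0.008
t 24.15 tip bed (-83.7 -262.3) z 218.2 F [-0.  -0.2  0.3] open 0.01 q [-0.49  0.41  1.7   0.    1.03 -1.98] zdir [ 0.005  0.002 -1.   ]
scene expect grip top, foot end, br bl fr fl hole [[32.0, 366.0], [295.0, 327.0], [275.0, 391.0], [565.0, 292.0], [166.0, 212.0], [433.0, 133.0], [368.0, 177.0]]
side expect grip top, foot end, br bl fr fl hole [[358.0, 24.0], [299.0, 146.0], [276.0, 133.0], [182.0, 259.0], [454.0, 161.0], [384.0, 296.0], [323.0, 140.0]]
```

View pics/s_scene.png

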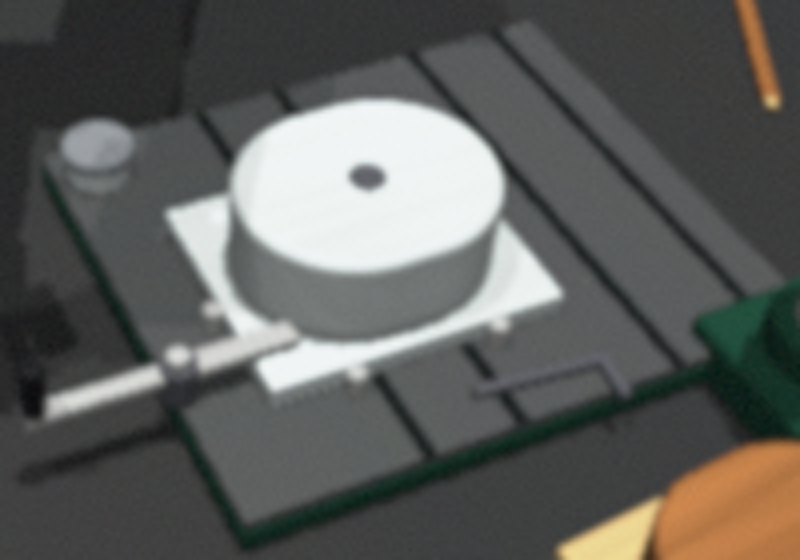

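View pics/s_side.png

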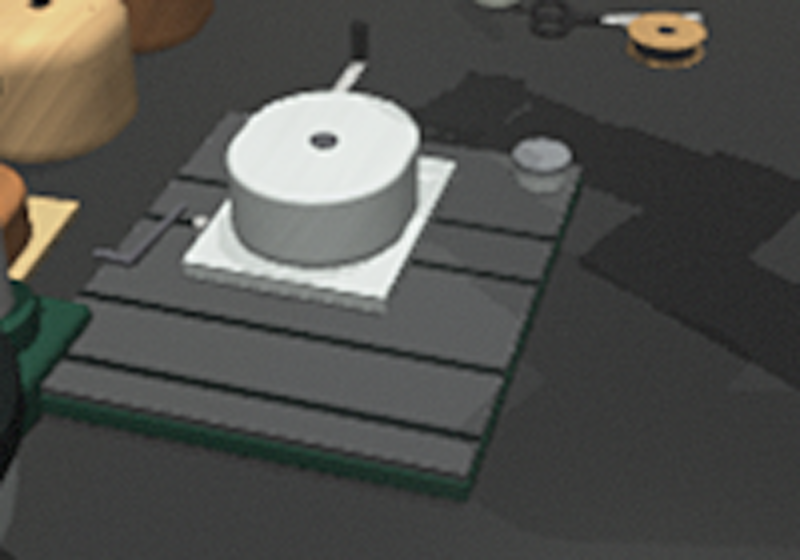

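The corners, the hole at (368,177), the foot end at (295,328) and the grip at (33,370) all lie within a few enlarged pixels of where they should be at home. The tin, hex key and pencil haven't moved, and the robot is clear. Handing in.

```bash
python3 -c "
from cell import env
print(env.job_done())"
```

```text
the job is handed in; nothing more can be done
None
```

The mould is against all three stop pins and the swing clamp is round at its stop, with its foot over the base plate. I handed the job in at about 24 s, with the robot clear of everything.

- **Mould:** I pushed it low on the plate edge with the open fingers: from the left, from the front, from the left again, and once more from the front to re-seat it. It stopped dead at 18–19 N on the back pins and about 25 N on the side pin. After the final side push the camera fit put it within 0.3 mm and 0.1° of home, though the camera calibration is only good to about 2 mm. I did not refit after the last front push, but the final scene and side pictures match the home position to within a pixel or so.
- **Clamp:** I pushed the grip round its arc with the closed fingers until the force rose from about 3 N to 14.5 N with no more movement. The final scene picture shows the grip and foot where they belong at the stop.
- **Other things:** the tin, hex key and pencil show no movement in the last pictures. The scissors, reel and bottle were never approached, and I did not check the brush separately at the end. No check failed or disagreed.

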